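# Clear the stacked parts off the microscope stage

## Task

The round stage plate has to be cleared: take the stack on it apart from the top, setting the brass bush upright in the middle of the yellow tray, then the aluminium block in the middle of the red tray, then the black granite block flat inside the wooden case, close to one end so that one single gap is left beside it. Last, stand the blue foam brick upright in the gap left in the case, down on its floor, so that the granite cannot slide about. Set the parts down without dropping them, and leave the lens and the orange box where they are.

Things in the scene. Friction and masses are not known exactly. Their poses are not given: they have to be found in the camera images.
- stage: Round black stage plate with a pale glass disc on it, 144 mm across, 20 mm high, fixed; the stack stands on it. Origin: centre of its underside, on the bench top; z up.
- brass_bush: Brass cylinder with a black bore mark on top, diameter 36 mm, 44 mm high, about 0.33 kg; top of the stack. Origin: centre of its underside; z is its axis.
- alu_block: Silver aluminium block with four small black holes on top, 48 x 48 mm, 40 mm high, about 0.25 kg; middle of the stack. Origin: centre of its underside; x and y along its sides.
- granite_block: Black granite block with four small steel dots on top, 60 mm (x) by 72 mm (y), 46 mm high, about 0.58 kg; bottom of the stack. Origin: centre of its underside. Too long to grip along y: grip it across x.
- foam_brick: Blue rigid foam brick, 36 mm (x) by 60 mm (y), 50 mm high as it stands, 30 g, standing on the bench. Origin: centre of its underside. It goes into the case with its x along the case's x, upright as now; gripped across its 60 mm it needs no finger room beside the granite.
- yellow_tray: Shallow yellow tray, 100 x 100 mm, fixed to the bench. Floor 4 mm thick, rim 12 mm above the bench and 4 mm wide. Origin: centre of its underside.
- red_tray: Shallow red tray, same as the yellow one: 100 x 100 mm, floor 4 mm thick, rim 12 mm above the bench and 4 mm wide, fixed. Origin: centre of its underside.
- case: Shallow wooden case, fixed, 122 mm (x, the longer side) by 98 mm (y) outside, 108 x 84 mm inside, walls 16 mm above the bench, floor 6 mm thick. Origin: centre of its underside; x is at most 0.5 rad from straight ahead of the robot. The granite lies with its 72 mm along the case's y, near either x end, the foam beside it (60 + 36 mm in 108 mm).
- lens: Bystander: steel microscope objective with a black band, diameter 33 mm, 48 mm high, standing on the bench. Origin: centre of its underside.
- probe_box: Bystander: small orange box with a black knob, 40 x 56 mm, 40 mm high with the knob. Origin: centre of its underside.
Things that resemble listed ones, but are neither listed nor needed, are in the scene too. Leave any green or turquoise look-alike of the alu_block alone.

How it is judged:
On the way, in this order (a step that is already met when the one before it is completed fails the run):
1. the brass bush stands in the yellow tray, released, the rest of the stack still in place (horizontal distance between brass_bush and yellow_tray below 0.015 m and z of brass_bush in the frame of yellow_tray between 0 and 0.008 m and angle between brass_bush's own z axis and vertical below 0.1 rad and linear speed of brass_bush below 0.03 m/s and angular speed of brass_bush below 0.3 rad/s and contact force between the fingers and brass_bush below 0.05 N and distance of each of alu_block, granite_block from where it was at the start of the episode below 0.03 m), for 0.2 s.
2. then the aluminium block stands in the red tray, released (horizontal distance between alu_block and red_tray below 0.015 m and z of alu_block in the frame of red_tray between 0 and 0.008 m and angle between alu_block's own z axis and vertical below 0.1 rad and linear speed of alu_block below 0.03 m/s and angular speed of alu_block below 0.3 rad/s and contact force between the fingers and alu_block below 0.05 N), for 0.2 s.
3. then the granite block lies on the floor of the case, released (x of granite_block in the frame of case between -0.032 and 0.032 m and y of granite_block in the frame of case between -0.012 and 0.012 m and z of granite_block in the frame of case between 0.002 and 0.01 m and angle between granite_block's own z axis and vertical below 0.1 rad and linear speed of granite_block below 0.03 m/s and angular speed of granite_block below 0.3 rad/s and contact force between the fingers and granite_block below 0.05 N), for 0.2 s.
4. last, the foam brick stands on the floor of the case beside it, released (x of foam_brick in the frame of case between -0.044 and 0.044 m and y of foam_brick in the frame of case between -0.018 and 0.018 m and z of foam_brick in the frame of case between 0.002 and 0.01 m and angle between foam_brick's own z axis and vertical below 0.1 rad and linear speed of foam_brick below 0.03 m/s and angular speed of foam_brick below 0.3 rad/s and contact force between the fingers and foam_brick below 0.05 N), for 0.2 s.
At the end, for the whole second after the job is handed in: Brass bush upright on the floor of the yellow tray and aluminium block on the floor of the red tray, each within 15 mm of the tray's centre; granite block and foam brick both upright, flat on the floor of the wooden case inside its walls; all released and at rest (all of step 2 and all of step 3 and all of step 4 and horizontal distance between brass_bush and yellow_tray below 0.015 m and z of brass_bush in the frame of yellow_tray between 0 and 0.008 m and angle between brass_bush's own z axis and vertical below 0.1 rad and linear speed of brass_bush below 0.03 m/s and angular speed of brass_bush below 0.3 rad/s and contact force between the fingers and brass_bush below 0.05 N); the robot touches nothing.
It fails at once if the lens or the orange box is moved by more than 25 mm (distance of any of lens, probe_box from where it was at the start of the episode above 0.025 m).
It fails at once if the bush, the aluminium or the granite is dropped (falls freely faster than 0.6 m/s, about 18 mm) ((contact force between brass_bush and anything else below 0.02 N and linear speed of brass_bush above 0.6 m/s) or (contact force between alu_block and anything else below 0.02 N and linear speed of alu_block above 0.6 m/s) or (contact force between granite_block and anything else below 0.02 N and linear speed of granite_block above 0.6 m/s)).
It also fails if it takes over 112 s, if anything falls off the work surface, if the arm or the gripper's body presses on something with over 40 N, if the wrist force passes 120 N, or if a joint passes its speed limit or range.

## Robot

A 6-joint arm with a two-finger parallel gripper is mounted at the origin on the work surface. World frame = base frame: x ahead of the robot, y to its left, z up, the work surface at z = 0. Lengths are in m, angles in rad, forces in N, time in s.
With the tool pointing down it reaches from about 0.375 to 0.9 m from the base axis. Payload 3.1 kg.
Tool frame: the origin (TCP) lies at the very end of the fingers, on their centre line; the grasp point (between the pads) lies 19 mm behind it; z points along the fingers, y is the direction in which the jaws open and shut (so a half turn about z gives the same grasp; the last joint's range is limited). The gripper opens to 87 mm and grips with 3 to 60 N. Pads are 19 mm wide; open, the fingers measure 117 mm over their backs; the gripper's body (75 mm by 190 mm) begins 51 mm behind the grasp point.
Start: joints at [1.121, 0.527, 1.433, -0, 1.181, -0.178], TCP at [0.167, 0.602, 0.223] pointing down, gripper open.
Joint ranges: [-3.08, 3.08], [-0.75, 2.2], [0.22, 2.44], [-1.43, 4.57], [0, 2.65], [-2.85, 2.85]. Speed limits (rad/s): [2.79, 2.79, 3.14, 3.14, 3.14, 3.14].

## Interface

Orientations are given as a unit quaternion [x, y, z, w].
In Python, from rig import robot gives the robot as it stands.
- The arm moves only by the tool arm_command, never from a script. Its argument "targets" is a list of rows, each a list of 5 numbers: the shift along the tool's x, y, z in cm, then the turn about the tool's z in rad, then the finger opening in cm, from 0 to 8.7. In form: [[dx, dy, dz, spin, hand], ...]. A call has 1 to 5 rows; each row is the pose to reach, as a shift and turn from the pose commanded when the call began, along the tool's axes at that moment; what a row does not reach only later rows make up. A row lasts 1/8 s, in which the tool goes at most 62.5 mm and 10.7 degrees, less where a joint would pass 70% of its speed; a pose out of reach is approached as far as the arm can. A call with a gripper value outside its range is refused whole. The fingers move at their own pace and stop on an object; "newtons" is the grip in N (left out, the last holds). Time passes only in rows, so rows that repeat a pose let the fingers close. It gives the time, the measured TCP pose, the force and the opening at its end, in the units of the state.
- robot.get_obs(): the state, without advancing time (a new reading comes with each control period).
- robot.camera(name): name is "scene" or "side" or "wrist"; returns (picture, depth): 400x640x3 uint8, red, green, blue; 400x640 float32, m along the optical axis (not along the pixel's ray), 0 where there is no reading.
- robot.camera_model(name): a dict with "mtx" (3x3 intrinsics, pixels), "k1" (the pictures are not rectified: a ray, as slopes to the right and down, at radius r is drawn at 1 + k1 r^2 times it, then the intrinsics apply), "extrinsics" (4x4, takes a point from world to camera coordinates). Camera axes: x right, y up, looking along -z (the intrinsics and any distortion apply to the point x, -y, -z); pixel columns grow to the right and rows downward; lengths in m; the calibration is good to about 2 mm. A picture is of the moment at which its call begins: read the wrist's pose just before it. camera_model takes no time and is no camera call; for the wrist camera it gives the pose at the moment of the call.
- robot.hand_in(): hands the job in, once; it reports no verdict.
The state is a dict: "time": time; "q": joint angles; "joint_velocities": joint speeds; "joint_torque": joint torques, N m; "position": TCP position; "tool_rot": TCP orientation; "ft_force": force on the tool from outside, world axes, zero at the start; "moment": the same for the moment, N m; "grip_width": finger opening in m.
Only numpy, scipy, OpenCV 4.12 (cv2) and the standard library are available. Lean on these libraries where they do the work, as an engineer would, in place of code of your own. Each camera call takes 0.05 s, during which the arm holds its last target.

## Working session

There is one attempt and no reset: what is moved stays moved. The work goes in short steps, Python scripts to look and compute and a tool call to move; the robot and the scene stay as the last step left them, time stands still between calls to the robot, and variables do not carry over. Pictures are saved under pics/ and viewed, and the job is handed in when it is done.

Besides the shell and the picture viewer there is one more tool, called after "Request:" as name(argument=value, ...), one argument or row to a line, values as JSON. arm_command: Moves the arm, as the interface text tells. Its arguments: {"type":"object","properties":{"targets":{"type":"array","items":{"type":"array","items":{"type":"number"}}},"newtons":{"type":"number"}},"required":["targets"]}

```bash
ls; mkdir -p pics
python3 - <<'E'
from rig import robot
import cv2,numpy as np
print(robot.get_obs())
for n in ["scene","side","wrist"]:
    m=robot.camera_model(n)
    p,d=robot.camera(n)
    np.savez(f"pics/{n}0.npz",p=p,d=d,mtx=m["mtx"],k1=m["k1"],E=m["extrinsics"])
    cv2.imwrite(f"pics/{n}0.png",p[:,:,::-1])
    print(n,m)
E
```

```text
pics
{'time': 0.0, 'q': array([ 1.12150609e+00,  5.28488124e-01,  1.43392075e+00,  6.50057407e-06,
        1.18139288e+00, -1.78504093e-01]), 'joint_velocities': array([ 0.00018767, -0.00115593,  0.00207764, -0.00041058, -0.00108373,
        0.00180329]), 'joint_torque': array([-4.35072971e-04, -4.40044677e+01, -1.76595676e+01,  6.33560889e-02,
        5.82658290e-02, -1.31522334e-04]), 'position': array([0.16682465, 0.60155248, 0.22155228]), 'tool_rot': array([ 1.34980940e-01,  9.90847580e-01, -1.04965442e-03, -3.43909259e-04]), 'ft_force': array([-0.42278199, -0.78184636,  0.33139682]), 'moment': array([ 0.00788265,  0.02062941, -0.00293252]), 'grip_width': 0.08683228363811213}
scene {'mtx': array([[367.14001778,   0.        , 317.25141652],
       [  0.        , 367.14001778, 199.02320006],
       [  0.        ,   0.        ,   1.        ]]), 'k1': 0.0061233264731970355, 'extrinsics': array([[-0.42771177,  0.90375993,  0.01675215,  0.24776698],
       [-0.71179077, -0.34816829,  0.61002683,  0.39471996],
       [ 0.55715037,  0.24899163,  0.79220365, -1.45652944],
       [ 0.     
[... 261 characters left out ...]
ay([[-0.99046919, -0.13758369,  0.00644339,  0.61491762],
       [ 0.09777974, -0.66943143,  0.73641068, -0.12373158],
       [-0.09700469,  0.73002212,  0.6765041 , -0.94821909],
       [ 0.        ,  0.        ,  0.        ,  1.        ]])}
wrist {'mtx': array([[319.02428339,   0.        , 321.26630165],
       [  0.        , 319.02428339, 200.81828877],
       [  0.        ,   0.        ,   1.        ]]), 'k1': -0.020708151467870972, 'extrinsics': array([[ 0.26872063,  0.9632165 , -0.00179035, -0.62407896],
       [-0.92627123,  0.25790279, -0.27478674,  0.03173029],
       [-0.26421739,  0.07549922,  0.96150353, -0.39208136],
       [ 0.        ,  0.        ,  0.        ,  1.        ]])}
```

View pics/scene0.png

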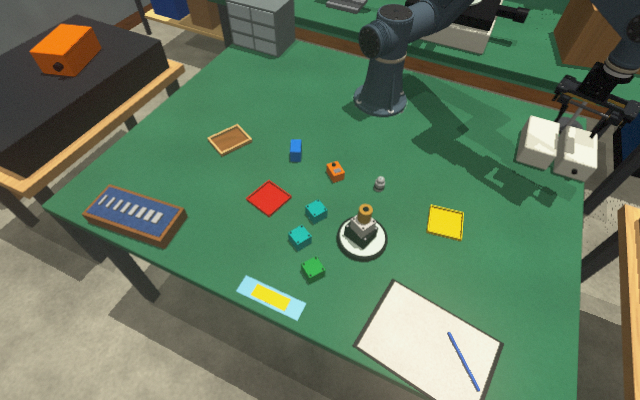

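View pics/side0.png

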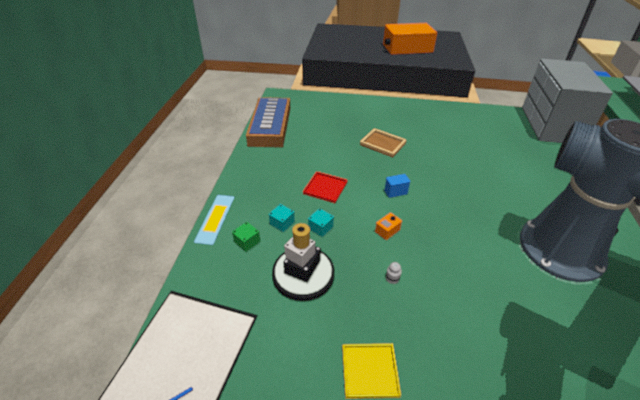

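View pics/wrist0.png

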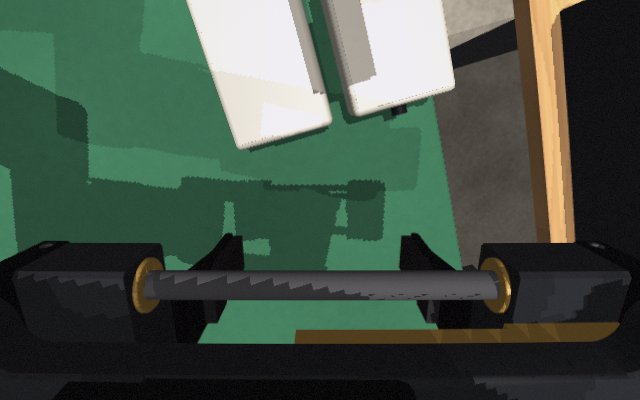

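The scene image shows the stack (brass bush at 365,211; alu 365,228; granite below), the yellow tray (446,222), the red tray (269,198), the case (230,140), the foam (295,150), the lens (380,183) and the orange box (336,170).

Possible mix-ups:
- **Alu block:** turquoise (316,210), turquoise (300,236) and green (313,268). The real one is the silver block in the stack.
- **Yellow tray:** yellow card (270,296).
- **Case:** blue and wood rack (135,215).
- **Orange box:** orange box on the back table (67,50).
- **Foam:** only one blue brick (295,150).

Next I'll check close crops.

```bash
cat > h.py <<'E'
import numpy as np,cv2
from scipy.spatial.transform import Rotation as R
class V:
    def __init__(s,p,d,m):
        s.p,s.d=p,d; s.K=np.array(m["mtx"]); s.k=float(m["k1"]); s.E=np.array(m["extrinsics"])
        s.hsv=cv2.cvtColor(np.ascontiguousarray(p),cv2.COLOR_RGB2HSV)
    def rays(s,uv):
        uv=np.asarray(uv,float).reshape(-1,1,2)
        n=cv2.undistortPoints(uv,s.K,np.array([s.k,0,0,0.])).reshape(-1,2)
        c=np.c_[n[:,0],-n[:,1],-np.ones(len(n))]
        Rm=s.E[:3,:3]; return -Rm.T@s.E[:3,3], c@Rm
    def plane(s,uv,z):
        o,r=s.rays(uv); return o+r*((z-o[2])/r[:,2])[:,None]
    def depthpts(s,uv):
        uv=np.asarray(uv).astype(int); o,r=s.rays(uv); return o+r*s.d[uv[:,1],uv[:,0]][:,None]
    def proj(s,P):
        P=np.atleast_2d(P)@s.E[:3,:3].T+s.E[:3,3]; a=np.c_[P[:,0],-P[:,1]]/(-P[:,2:]); a=a*(1+s.k*(a**2).sum(1))[:,None]
        return a*[s.K[0,0],s.K[1,1]]+s.K[:2,2]
def load(n,i=0):
    z=np.load(f"pics/{n}{i}.npz"); return V(z["p"],z["d"],dict(mtx=z["mtx"],k1=z["k1"],extrinsics=z["E"]))
def snap(n,i):
    from rig import robot
    m=robot.camera_model(n); p,d=robot.camera(n)
    np.savez(f"pics/{n}{i}.npz",p=p,d=d,mtx=m["mtx"],k1=m["k1"],E=m["extrinsics"])
    cv2.imwrite(f"pics/{n}{i}.png",p[:,:,::-1]); return V(p,d,m)
def cc(mask,box,minA=15):
    m=np.zeros_like(mask,np.uint8); x0,y0,x1,y1=box; m[y0:y1,x0:x1]=mask[y0:y1,x0:x1]>0
    n,l,st,c=cv2.connectedComponentsWithStats(m)
    k=1+np.argmax(st[1:,4]); return (l==k).astype(np.uint8),st[k],c[k]
def rect(P):  # min area rect of xy pts in mm
    r=cv2.minAreaRect((P[:,:2]*1000).astype(np.float32)); return np.array(r[0]),np.array(r[1]),r[2]
E
python3 - <<'E'
from h import *
a=load("scene");b=load("side")
c1=cv2.resize(a.p[110:290,190:480],None,fx=2.7,fy=2.7,interpolation=cv2.INTER_CUBIC)[:,:,::-1]
c2=cv2.resize(b.p[110:310,220:450],None,fx=3,fy=3,interpolation=cv2.INTER_CUBIC)[:,:,::-1]
cv2.imwrite("pics/c1.png",c1);cv2.imwrite("pics/c2.png",c2)
def med(v,mask,lo,hi):
    ys,xs=np.nonzero(mask);P=v.depthpts(np.c_[xs,ys]);return P
for v,boxes in ((a,dict(yellow=(415,195,475,250),red=(240,175,300,222),blue=(280,130,310,170),case=(200,115,260,160))),(b,dict(yellow=(330,330,410,400),red=(295,165,355,210),blue=(375,165,420,205),case=(350,120,415,165)))):
    h,s,val=cv2.split(v.hsv)
    M=dict(yellow=(h>22)&(h<34)&(s>150),red=((h<6)|(h>174))&(s>150),blue=(h>100)&(h<125)&(s>120),case=(h>5)&(h<24)&(s>50))
    for k,bx in boxes.items():
        m,st,c=cc(M[k],bx); 
        ys,xs=np.nonzero(m);P=v.depthpts(np.c_[xs,ys])
        z={'yellow':.012,'red':.012,'blue':.05,'case':.016}[k]
        Q=v.plane(np.c_[xs,ys],z)
        print(k,st,c,"depth med",np.median(P,0).round(4),"zq",np.percentile(P[:,2],[5,50,95]).round(4),"rect",*[np.round(q,1) for q in rect(Q)])
E
```

```text
yellow [ 427  204   37   37 1021] [445.19392752 222.12438786] depth med [0.4732 0.3719 0.0041] zq [0.0006 0.0041 0.0119] rect [478.  370.7] [108.1 101.5] 8.6
red [247 181  44  35 827] [268.24788392 197.50665054] depth med [ 0.6242 -0.147   0.0046] zq [0.0012 0.0046 0.0126] rect [ 627.1 -144.9] [100.8 100.1] 75.1
blue [290 139  11  23 228] [295.26315789 149.78070175] depth med [ 0.441  -0.1503  0.0479] zq [0.0081 0.0479 0.0521] rect [ 441.6 -147.2] [102.   33.1] 27.0
case [208 124  44  32 783] [229.40229885 139.41507024] depth med [ 0.4635 -0.397   0.0093] zq [0.0054 0.0093 0.0193] rect [ 466.2 -392.4] [110.2 125. ] 63.1
yellow [ 342  344   59   55 2873] [370.12391229 370.96762966] depth med [0.4719 0.3756 0.0045] zq [0.002  0.0045 0.0122] rect [472.4 375.3] [100.7 103. ] 9.0
red [303 172  44  31 834] [325.03597122 186.57913669] depth med [ 0.6235 -0.144   0.0045] zq [0.0018 0.0045 0.0123] rect [ 623.4 -137.7] [106.6  99.9] 75.4
blue [385 174  25  23 453] [396.68211921 185.15231788] depth med [ 0.4228 -0.1424  0.0403] zq [0.0074 0.0403 0.0512] rect [ 423.2 -128. ] [103.2  64. ] 86.6
case [361 129  45  28 754] [382.83687003 142.0862069 ] depth med [ 0.4608 -0.3957  0.0076] zq [0.0039 0.0076 0.0173] rect [ 462.7 -385.7] [116.6 128.8] 63.5
```

View pics/c1.png

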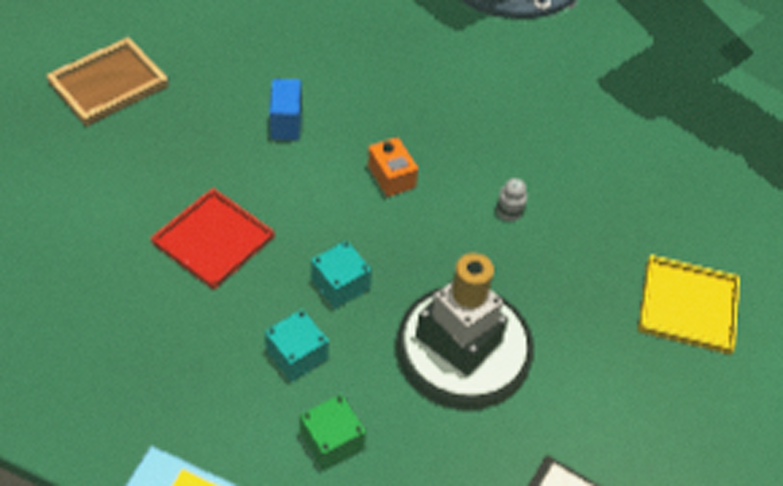

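View pics/c2.png

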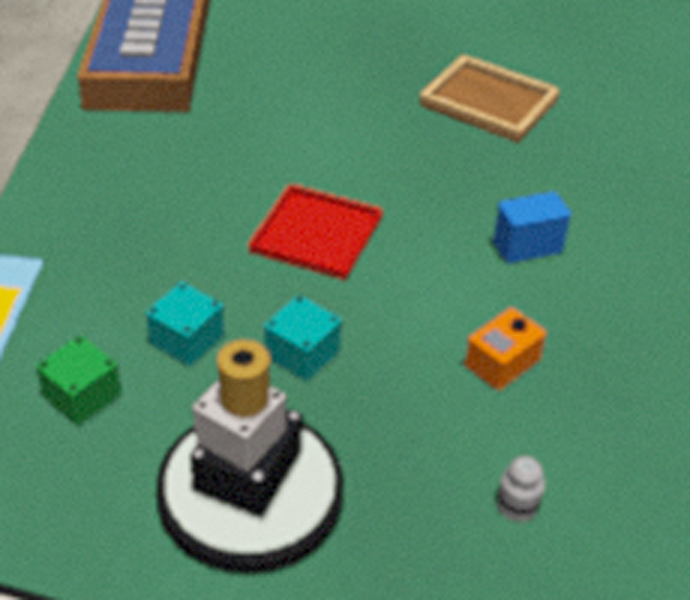

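Both crops agree: the stack is a single brass, silver and black column, and the look-alikes stand apart from it. Next I'll measure the stack from the depth slices.

Run:
```python
from h import *
a=load("scene");b=load("side")
for v,bx in ((a,(330,195,400,265)),(b,(265,215,345,300))):
    x0,y0,x1,y1=bx
    g=np.mgrid[y0:y1,x0:x1];uv=np.c_[g[1].ravel(),g[0].ravel()];P=v.depthpts(uv)
    for nm,lo,hi,z in (("bush",.144,.156,.15),("alu",.102,.110,.106),("gran",.062,.07,.066),("stage",.016,.024,.02)):
        k=(P[:,2]>lo)&(P[:,2]<hi)
        Q=v.plane(uv[k],z)
        # near-stack only
        print(nm,k.sum(),*[np.round(q,1) for q in rect(Q)],"mean",Q.mean(0).round(4), "zmed",np.median(P[k,2]).round(4))
def top(v,bx,lo,hi,z,fil):
    x0,y0,x1,y1=bx
    g=np.mgrid[y0:y1,x0:x1];uv=np.c_[g[1].ravel(),g[0].ravel()];P=v.depthpts(uv)
    h=v.hsv[uv[:,1],uv[:,0]]
    k=(P[:,2]>lo)&(P[:,2]<hi)&fil(h);Q=v.plane(uv[k],z);return rect(Q),Q.mean(0),k.sum()
bl=lambda h:(h[:,0]>100)&(h[:,0]<125)&(h[:,1]>100)
for v,bx in ((a,(280,130,310,170)),(b,(375,165,420,205))): print("foam",top(v,bx,.045,.055,.05,bl))
```

```text
bush 139 [642.3 163.7] [38.4 33.4] 21.3 mean [0.6424 0.1638 0.15  ] zmed 0.1496
alu 151 [645.9 164.6] [48.6 48.8] 63.3 mean [0.6541 0.1669 0.106 ] zmed 0.1057
gran 143 [642.2 161.9] [72.4 61.4] 72.8 mean [0.6565 0.1685 0.066 ] zmed 0.0656
stage 931 [643.9 170.1] [134.3 141.6] 14.4 mean [0.6576 0.1783 0.02  ] zmed 0.0198
bush 197 [636.7 166.9] [33.1 39.2] 9.0 mean [0.6365 0.1676 0.15  ] zmed 0.1496
alu 204 [640.6 168.3] [50.3 48. ] 63.1 mean [0.6413 0.1774 0.106 ] zmed 0.1056
gran 259 [636.8 165.7] [73.1 60.6] 74.1 mean [0.6309 0.1812 0.066 ] zmed 0.0656
stage 1646 [638.  118.7] [163.6 250.4] 15.5 mean [0.6309 0.1812 0.02  ] zmed 0.0197
foam ((array([ 427.81997681, -154.1751709 ]), array([61.43062592, 33.053936  ]), 26.964019775390625), array([ 0.42707043, -0.15362821,  0.05      ]), np.int64(140))
foam ((array([ 421.15374756, -150.32254028]), array([60.75063324, 39.14601517]), 24.530712127685547), array([ 0.4213919 , -0.15043652,  0.05      ]), np.int64(191))
```

```bash
cat >> h.py <<'E'
def rel(x,y,z,yawdeg,v=True):
    from rig import robot
    o=robot.get_obs(); Rt=R.from_quat(o["tool_rot"]).as_matrix(); p=np.array(o["position"])
    d=Rt.T@(np.array([x,y,z])-p)*100
    yw=np.degrees(np.arctan2(Rt[1,1],Rt[0,1])); s=-(yawdeg-yw); s=(s+90)%180-90
    print("t",round(o["time"],2),"pos",p.round(4),"yaw",yw.round(2),"q6",o["q"][5].round(2),"grip",round(o["grip_width"],4),"F",np.round(o["ft_force"],1)," MOVE cm",d.round(2),"spin",np.radians(s).round(3))
E
python3 - <<'E'
from h import *
from rig import robot
w=load("wrist"); o=-w.E[:3,:3].T@w.E[:3,3]; ob=robot.get_obs()
Rt=R.from_quat(ob["tool_rot"]).as_matrix(); print("cam in tool",Rt.T@(o-ob["position"]))
rel(.61,.18,.25,63)
E
```

```text
cam in tool [ 0.07636333  0.00016685 -0.16279039]
t 0.15 pos [0.1669 0.6017 0.2218] yaw 74.49 q6 -0.18 grip 0.0873 F [ 0.3 -0.4 -0.5]  MOVE cm [-53.97 -28.79  -2.79] spin 0.2
```

Request:
arm_command(
  targets=[
    [-27, -14.4, -2.8, 0, 8.7],
    [-27, -14.4, -2.8, 0, 8.7],
    [-27, -14.4, -2.8, 0, 8.7],
    [-27, -14.4, -2.8, 0, 8.7],
    [-27, -14.4, -2.8, 0, 8.7],
  ],
)

```text
time: 0.78
position: [0.39, 0.3896, 0.2506]
tool_rot: [0.135, 0.991, -0.0, -0.0]
ft_force: [0.3, 0.3, -0.4]
grip_width: 0.0868
```

Request:
arm_command(
  targets=[
    [-27, -14.4, 0, 0.2, 8.7],
    [-27, -14.4, 0, 0.2, 8.7],
    [-27, -14.4, 0, 0.2, 8.7],
    [-27, -14.4, 0, 0.2, 8.7],
    [-27, -14.4, 0, 0.2, 8.7],
  ],
)

```text
time: 1.4
position: [0.6118, 0.1784, 0.2502]
tool_rot: [0.234, 0.972, -0.0, -0.0]
ft_force: [-0.3, 0.2, 0.7]
grip_width: 0.0868
```

Request:
arm_command(
  targets=[
    [0, 0, 0, 0, 8.7],
    [0, 0, 0, 0, 8.7],
  ],
)

```text
time: 1.65
position: [0.6096, 0.1803, 0.2498]
tool_rot: [0.234, 0.972, -0.0, -0.001]
ft_force: [-0.8, -0.1, -0.7]
grip_width: 0.0872
```

Run:
```python
from h import *
rel(.61,.18,.25,63)
w=snap("wrist",1)
```

```text
t 1.65 pos [0.6096 0.1803 0.2498] yaw 62.99 q6 -0.99 grip 0.0872 F [-0.8 -0.1 -0.7]  MOVE cm [-0.05 -0.01 -0.02] spin -0.0
```

View pics/wrist1.png

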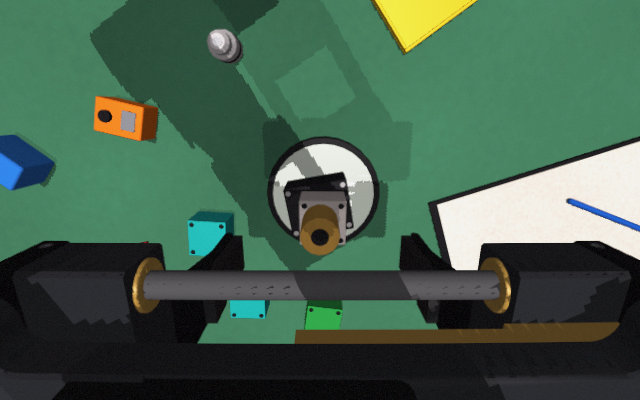

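The wrist view shows the bush top, with its bore at (319,237), above the alu and granite. The orange box is at (125,118) and the lens at (224,45).

Run:
```python
from h import *
w=load("wrist",1)
def sl(bx,lo,hi,z):
    x0,y0,x1,y1=bx
    g=np.mgrid[y0:y1,x0:x1];uv=np.c_[g[1].ravel(),g[0].ravel()];P=w.depthpts(uv)
    k=(P[:,2]>lo)&(P[:,2]<hi);Q=w.plane(uv[k],z); return k.sum(),*[np.round(q,1) for q in rect(Q)],Q.mean(0).round(4),uv[k].mean(0)
bx=(270,150,375,265)
print("bush",sl(bx,.144,.156,.15));print("alu",sl(bx,.102,.110,.106));print("gran",sl(bx,.062,.07,.066));print("stage",sl((255,130,390,262),.016,.024,.02))
for n,v in(("sc",load("scene")),("si",load("side"))):
    pass
# bore
h,s,val=cv2.split(w.hsv); m,st,c=cc(val<45,(305,222,335,250)); print("bore",st,c,w.plane([c],.15))
```

```text
bush (np.int64(1235), array([635.4, 165.2]), array([34.6, 37. ]), np.float64(62.9), array([0.6355, 0.1653, 0.15  ]), array([319.60890688, 234.85182186]))
alu (np.int64(765), array([639.8, 165.9]), array([47.9, 48.6]), np.float64(62.9), array([0.6333, 0.1744, 0.106 ]), array([326.83921569, 212.88104575]))
gran (np.int64(1253), array([635.6, 163.5]), array([71.7, 60.3]), np.float64(72.9), array([0.6252, 0.1634, 0.066 ]), array([314.45730247, 199.91620112]))
stage (np.int64(5516), array([630.3, 172. ]), array([142.8, 134.5]), np.float64(62.9), array([0.6178, 0.1825, 0.02  ]), array([325.89412618, 177.97625091]))
bore [311 229  17  16 211] [319.34597156 236.89099526] [[0.63701637 0.16424262 0.15      ]]
```

Run:
```python
from h import *
rel(.637,.1648,.118,63)
```

```text
t 1.7 pos [0.6091 0.181  0.2501] yaw 63.06 q6 -0.99 grip 0.0871 F [-0.2  0.2 -0.6]  MOVE cm [-3.25 -0.17 13.2 ] spin 0.001
```

Request:
arm_command(
  targets=[
    [-3.25, -0.17, 3, 0, 7],
    [-3.25, -0.17, 7, 0, 7],
    [-3.25, -0.17, 10.5, 0, 6],
    [-3.25, -0.17, 13.2, 0, 6],
    [-3.25, -0.17, 13.2, 0, 6],
  ],
  newtons=25,
)

```text
time: 2.33
position: [0.6355, 0.1655, 0.1163]
tool_rot: [0.232, 0.973, -0.001, -0.003]
ft_force: [0.7, -0.7, 0.3]
grip_width: 0.0609
```

Request:
arm_command(
  targets=[
    [0, 0, 0, 0, 3],
    [0, 0, 0, 0, 3],
    [0, 0, 0, 0, 3],
    [0, 0, 0, 0, 3],
  ],
  newtons=25,
)

```text
time: 2.82
position: [0.6389, 0.1636, 0.1198]
tool_rot: [0.233, 0.972, -0.0, 0.001]
ft_force: [-1.3, -0.9, 4.3]
grip_width: 0.0354
```

Run:
```python
from h import *
w=snap("wrist",2);rel(.637,.1648,.118,63)
```

```text
t 2.88 pos [0.639  0.1636 0.1197] yaw 63.03 q6 -1.02 grip 0.0355 F [-2.1 -1.3  5.6]  MOVE cm [0.23 0.02 0.17] spin 0.0
```

View pics/wrist2.png

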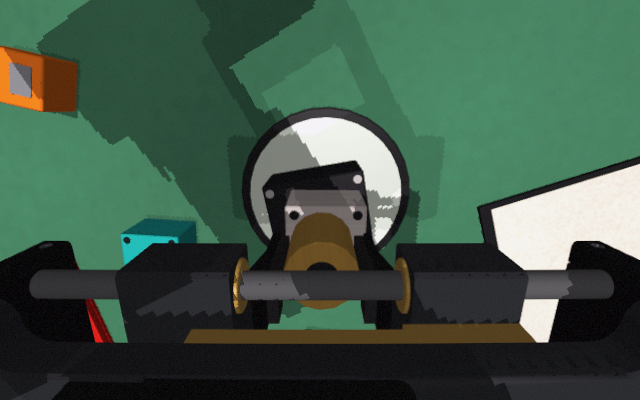

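Gripped: the opening is 35.5 mm, and the bush at (320,250) sits between the pads. Lifting.

Request:
arm_command(
  targets=[
    [0, 0, -1.5, 0, 3],
    [0, 0, -4, 0, 3],
    [0, 0, -7, 0, 3],
    [0, 0, -10, 0, 3],
    [0, 0, -10, 0, 3],
  ],
  newtons=30,
)

```text
time: 3.5
position: [0.6404, 0.1644, 0.2213]
tool_rot: [0.233, 0.972, 0.001, 0.003]
ft_force: [-0.0, 0.5, -3.6]
grip_width: 0.0356
```

Run:
```python
from h import *
w=snap("wrist",3);rel(.473,.374,.13,63)
```

```text
t 3.55 pos [0.6389 0.1642 0.2191] yaw 63.02 q6 -1.02 grip 0.0353 F [-0.6  0.1 -4. ]  MOVE cm [24.31 11.16  8.89] spin 0.0
```

View pics/wrist3.png

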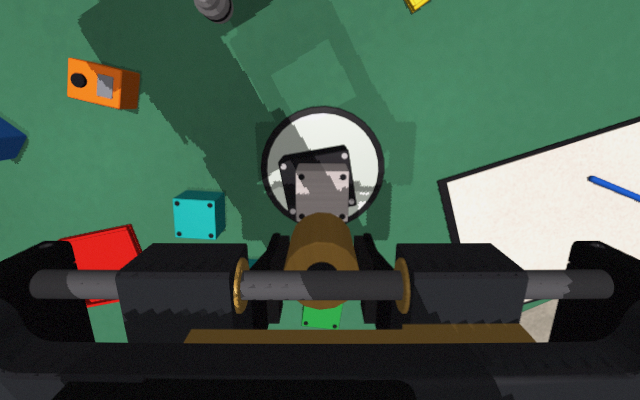

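Request:
arm_command(
  targets=[
    [4, 1.9, 0, 0, 3],
    [9, 4.2, 0, 0, 3],
    [14, 6.5, 0, 0, 3],
    [19, 8.8, 0, 0, 3],
    [24.3, 11.15, 3, 0, 3],
  ],
)

```text
time: 4.18
position: [0.4739, 0.3735, 0.1898]
tool_rot: [0.233, 0.972, 0.001, 0.001]
ft_force: [0.6, 1.6, -4.8]
grip_width: 0.0356
```

Request:
arm_command(
  targets=[
    [0, 0, 3, 0, 3],
    [0, 0, 6, 0, 3],
    [0, 0, 6, 0, 3],
  ],
)

```text
time: 4.55
position: [0.4706, 0.3702, 0.1257]
tool_rot: [0.233, 0.972, -0.003, -0.004]
ft_force: [0.2, -0.2, -3.8]
grip_width: 0.0354
```

```bash
python3 - <<'E'
from h import *
s=snap("side",4);a=snap("scene",4);w=snap("wrist",4);rel(.473,.374,.0177,63)
h,ss,v=cv2.split(w.hsv)
for vv in (w,a,s):
    h,ss,val=cv2.split(vv.hsv);M=((h>24)&(h<34)&(ss>170)&(val>60)).astype(np.uint8)
    ys,xs=np.nonzero(M);P=vv.depthpts(np.c_[xs,ys]);k=(P[:,2]<.02)&(abs(P[:,0]-.473)<.09)&(abs(P[:,1]-.374)<.09)
    k2=k&(P[:,2]>.009)
    print(k.sum(),rect(P[k]),rect(P[k2]))
E
cp pics/wrist4.png pics/w4.png
```

```text
t 4.7 pos [0.4747 0.3717 0.1301] yaw 63.0 q6 -0.62 grip 0.0352 F [-0.6  0.3 -2.5]  MOVE cm [ 0.26  0.12 11.24] spin 0.0
3985 (array([473.96096802, 371.79776001]), array([104.32780457, 103.74334717]), 8.843240737915039) (array([471.22076416, 373.25      ]), array([ 99.3589859 , 100.03089142]), 8.843240737915039)
581 (array([475.05157471, 371.68075562]), array([102.0246582 ,  99.58453369]), 9.068243026733398) (array([475.40237427, 371.79632568]), array([101.13566589,  99.55032349]), 9.16582202911377)
1608 (array([470.5446167 , 383.05877686]), array([102.63782501,  84.17163849]), 10.109942436218262) (array([471.00320435, 382.16549683]), array([100.31865692,  84.41628265]), 8.790596961975098)
```

View pics/wrist4.png

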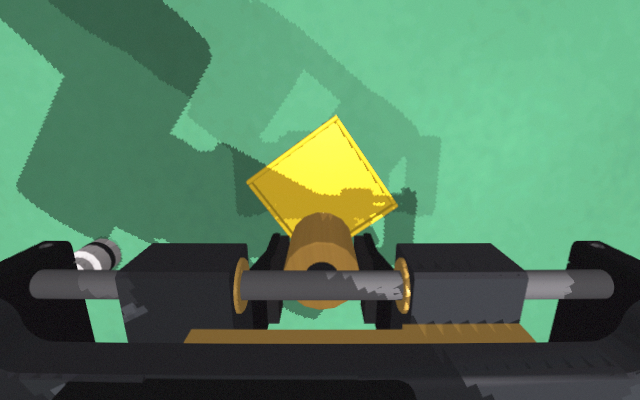

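View pics/side4.png

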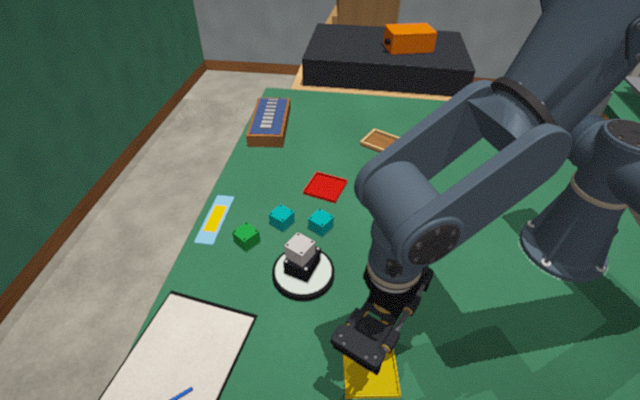

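The wrist view shows the yellow tray rim (corners 337,116; 248,182; 398,205) centred at about (471,373) mm. The side view shows the rest of the stack still in place. Lowering.

Request:
arm_command(
  targets=[
    [0.3, 0.05, 3, 0, 3],
    [0.3, 0.05, 6, 0, 3],
    [0.3, 0.05, 8.5, 0, 3],
    [0.3, 0.05, 10, 0, 3],
    [0.3, 0.05, 10.5, 0, 3],
  ],
)

```text
time: 5.32
position: [0.4722, 0.3735, 0.0249]
tool_rot: [0.233, 0.972, 0.0, 0.0]
ft_force: [0.0, -0.0, -3.0]
grip_width: 0.0353
```

Request:
arm_command(
  targets=[
    [0, 0, 0.2, 0, 3],
    [0, 0, 0.4, 0, 3],
    [0, 0, 0.5, 0, 3],
    [0, 0, 0.5, 0, 3],
  ],
)

```text
time: 5.82
position: [0.4719, 0.3736, 0.0201]
tool_rot: [0.233, 0.972, 0.0, 0.0]
ft_force: [-0.8, 0.2, -3.5]
grip_width: 0.0352
```

Run:
```python
from h import *
rel(.472,.3735,.0177,63)
```

```text
t 5.83 pos [0.4719 0.3736 0.0201] yaw 63.03 q6 -0.62 grip 0.0352 F [-0.8  0.2 -3.5]  MOVE cm [-0.02 -0.    0.24] spin 0.0
```

Request:
arm_command(
  targets=[
    [0, 0, 0.1, 0, 3],
    [0, 0, 0.2, 0, 3],
    [0, 0, 0.25, 0, 3],
    [0, 0, 0.25, 0, 3],
  ],
)

```text
time: 6.32
position: [0.4718, 0.3735, 0.0178]
tool_rot: [0.233, 0.972, 0.0, 0.0]
ft_force: [-1.6, -0.7, 1.2]
grip_width: 0.0351
```

Contact: the force went from −3.5 to +1.2 N. Releasing and backing up.

Request:
arm_command(
  targets=[
    [0, 0, 0, 0, 3.9],
    [0, 0, 0, 0, 4.5],
    [0, 0, 0, 0, 5.5],
    [0, 0, 0, 0, 5.5],
  ],
)

```text
time: 6.82
position: [0.4719, 0.3736, 0.0173]
tool_rot: [0.233, 0.972, 0.0, 0.0]
ft_force: [0.0, -0.6, 0.5]
grip_width: 0.0528
```

Request:
arm_command(
  targets=[
    [0, 0, -2, 0, 6],
    [0, 0, -6, 0, 6],
    [0, 0, -11, 0, 6],
    [0, 0, -16, 0, 8.5],
    [0, 0, -20, 0, 8.5],
  ],
)

```text
time: 7.45
position: [0.4721, 0.3737, 0.2212]
tool_rot: [0.233, 0.972, 0.001, 0.001]
ft_force: [-0.4, -0.6, -0.2]
grip_width: 0.0727
```

Run:
```python
from h import *
w=snap("wrist",5);rel(.625,.173,.25,63)
```

```text
t 7.5 pos [0.4748 0.3754 0.2267] yaw 63.05 q6 -0.62 grip 0.0764 F [1.8 1.  3.4]  MOVE cm [-22.58 -11.2   -2.28] spin 0.001
```

View pics/wrist5.png

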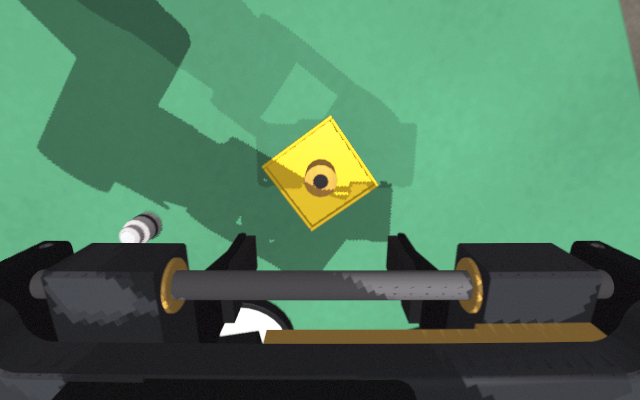

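The bush stands upright at (320,181), in the middle of the yellow tray. Next, back to the stack for the alu block.

Request:
arm_command(
  targets=[
    [-22, -10.9, -1, 0, 8.5],
    [-22, -10.9, -1, 0, 8.5],
    [-22, -10.9, -1, 0, 8.5],
    [-22, -10.9, -1, 0, 8.5],
    [-22, -10.9, -1, 0, 8.5],
  ],
)

```text
time: 8.12
position: [0.6215, 0.1725, 0.2287]
tool_rot: [0.236, 0.972, 0.0, 0.002]
ft_force: [-0.3, -0.2, 0.3]
grip_width: 0.0849
```

Request:
arm_command(
  targets=[
    [0, 0, 0, 0, 8.5],
  ],
)

```text
time: 8.25
position: [0.6178, 0.1765, 0.2279]
tool_rot: [0.234, 0.972, 0.0, -0.0]
ft_force: [-1.0, -0.2, -0.8]
grip_width: 0.0848
```

```bash
cat >> h.py <<'E'
def sl(w,c,r,lo,hi,z,step=1):
    "depth slice around world centre c (m), radius r"
    g=np.mgrid[0:400,0:640];uv=np.c_[g[1].ravel(),g[0].ravel()];P=w.depthpts(uv)
    k=(P[:,2]>lo)&(P[:,2]<hi)&(np.hypot(P[:,0]-c[0],P[:,1]-c[1])<r)&(w.d[uv[:,1],uv[:,0]]>.05)
    Q=w.plane(uv[k],z); return k.sum(),*[np.round(q,1) for q in rect(Q)],uv[k].mean(0).round(0)
E
python3 - <<'E'
from h import *
w=snap("wrist",6)
print(sl(w,(.64,.166),.06,.101,.112,.106));print(sl(w,(.637,.164),.07,.061,.071,.066))
rel(.64,.166,.081,63)
E
```

```text
(np.int64(2467), array([639.4, 166.1]), array([47.8, 49. ]), np.float64(62.9), array([322., 220.]))
(np.int64(1420), array([635.5, 163.5]), array([71.7, 60.6]), np.float64(72.8), array([313., 197.]))
t 8.3 pos [0.6174 0.1773 0.2277] yaw 63.05 q6 -1.0 grip 0.0851 F [-0.4  0.5 -0.1]  MOVE cm [-2.54  0.02 14.67] spin 0.001
```

View pics/wrist6.png

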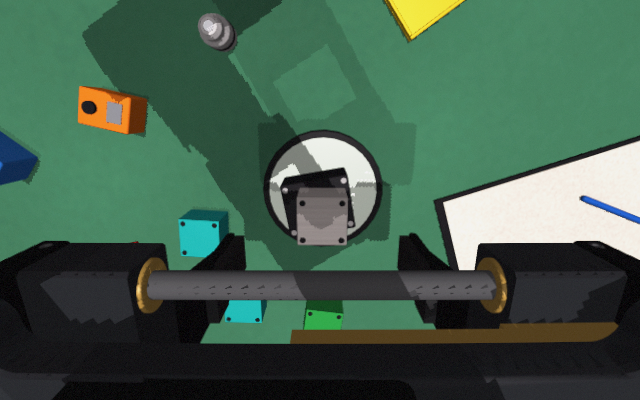

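The silver alu block is at (322,220), measures 48 x 49 mm at height 106, and its sides line up with the jaws.

Request:
arm_command(
  targets=[
    [-2.5, 0, 4, 0, 8.5],
    [-2.5, 0, 8, 0, 8],
    [-2.5, 0, 12, 0, 7],
    [-2.5, 0, 14.8, 0, 6.5],
    [-2.5, 0, 14.8, 0, 6.5],
  ],
  newtons=25,
)

```text
time: 8.93
position: [0.6375, 0.1668, 0.0771]
tool_rot: [0.232, 0.973, -0.001, -0.003]
ft_force: [-0.3, 0.5, 0.9]
grip_width: 0.0661
```

Request:
arm_command(
  targets=[
    [0, 0, 0, 0, 4.2],
    [0, 0, 0, 0, 4.2],
    [0, 0, 0, 0, 4.2],
    [0, 0, 0, 0, 4.2],
  ],
)

```text
time: 9.43
position: [0.6416, 0.1654, 0.0812]
tool_rot: [0.233, 0.972, 0.0, 0.001]
ft_force: [-2.1, 0.3, 6.4]
grip_width: 0.0481
```

Run:
```python
from h import *
rel(.64,.166,.079,63)
```

```text
t 9.43 pos [0.6416 0.1654 0.0812] yaw 63.03 q6 -1.02 grip 0.0481 F [-2.1  0.3  6.4]  MOVE cm [ 0.17 -0.02  0.22] spin 0.0
```

Request:
arm_command(
  targets=[
    [0, 0, -1, 0, 4.2],
    [0, 0, -3, 0, 4.2],
    [0, 0, -6, 0, 4.2],
    [0, 0, -9, 0, 4.2],
    [0, 0, -9, 0, 4.2],
  ],
  newtons=30,
)

```text
time: 10.05
position: [0.643, 0.1654, 0.1731]
tool_rot: [0.233, 0.972, 0.001, 0.004]
ft_force: [-0.0, 0.1, -2.2]
grip_width: 0.0479
```

Run:
```python
from h import *
w=snap("wrist",7)
print(sl(w,(.637,.164),.07,.061,.071,.066))
rel(.623,-.143,.13,75)
```

```text
(np.int64(3655), array([628.9, 165.5]), array([71.6, 45.4]), np.float64(72.8), array([315., 181.]))
t 10.1 pos [0.6414 0.1652 0.1709] yaw 63.02 q6 -1.02 grip 0.0477 F [-0.   0.  -2.6]  MOVE cm [-12.33 -28.31   4.07] spin -0.209
```

View pics/wrist7.png

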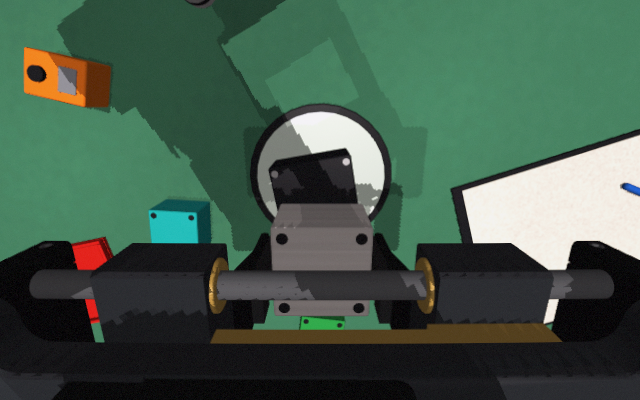

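Alu held, granite stayed put. Moving to the red tray.

Request:
arm_command(
  targets=[
    [-1.5, -3.4, 0, 0, 4.2],
    [-3.7, -8.5, 0, 0, 4.2],
    [-6, -13.8, 0, 0, 4.2],
    [-8.3, -19, 0, 0, 4.2],
    [-10.3, -23.8, 0, 0, 4.2],
  ],
)

```text
time: 10.72
position: [0.6231, -0.0953, 0.1675]
tool_rot: [0.233, 0.972, 0.0, -0.002]
ft_force: [0.3, 0.1, -2.0]
grip_width: 0.0476
```

Request:
arm_command(
  targets=[
    [-1.3, -3, 1, -0.1, 4.2],
    [-2, -4.5, 3, -0.21, 4.2],
    [-2, -4.5, 4, -0.21, 4.2],
    [-2, -4.5, 4, -0.21, 4.2],
  ],
)

```text
time: 11.22
position: [0.6205, -0.1414, 0.1274]
tool_rot: [0.131, 0.991, 0.001, -0.002]
ft_force: [-0.7, 0.4, -2.7]
grip_width: 0.0482
```

```bash
cat > red.py <<'E'
from h import *
import sys
def tray(vv,c,lo,hi,hl,hh):
    h,ss,val=cv2.split(vv.hsv);M=(((h>=hl)&(h<=hh)) if hl<hh else ((h>=hl)|(h<=hh)))&(ss>120)&(val>40)
    ys,xs=np.nonzero(M);P=vv.depthpts(np.c_[xs,ys]);k=(P[:,2]<hi)&(P[:,2]>lo)&(np.hypot(P[:,0]-c[0],P[:,1]-c[1])<.1)
    return k.sum(),*[np.round(q,1) for q in rect(P[k])]
E
python3 - <<'E'
from red import *
w=snap("wrist",8);a=load("scene",4);b=load("side",4)
for v in(w,a,b): print(tray(v,(.623,-.143),.009,.016,174,6),tray(v,(.623,-.143),.002,.007,174,6))
rel(.623,-.143,.0192,75)
E
```

```text
(np.int64(1294), array([ 613.8, -141.2]), array([100.1,  82.4]), np.float64(75.1)) (np.int64(5642), array([ 610.9, -140.2]), array([92.8, 76.4]), np.float64(75.0))
(np.int64(145), array([ 626.3, -144.4]), array([101.3, 101.7]), np.float64(73.3)) (np.int64(562), array([ 626.4, -144.1]), array([96.6, 96.2]), np.float64(75.7))
(np.int64(143), array([ 623.2, -142.3]), array([104.3, 100.1]), np.float64(75.5)) (np.int64(593), array([ 622.1, -142.1]), array([101.4,  96.5]), np.float64(75.2))
t 11.28 pos [ 0.6213 -0.1415  0.1284] yaw 75.03 q6 -1.71 grip 0.048 F [-0.7 -0.4 -2.9]  MOVE cm [-0.23 -0.11 10.92] spin 0.001
```

View pics/wrist8.png

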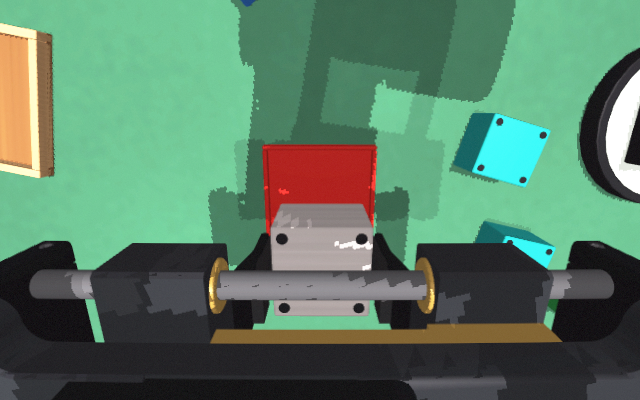

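The red tray is clearly visible beneath (corners 264,146 and 376,146). Extending its visible part to 100 mm gives (622,−143), which agrees with the side camera. Lowering.

Request:
arm_command(
  targets=[
    [-0.1, -0.1, 3, 0, 4.2],
    [-0.1, -0.1, 6, 0, 4.2],
    [-0.1, -0.1, 8.5, 0, 4.2],
    [-0.1, -0.1, 9.8, 0, 4.2],
    [-0.1, -0.1, 10.4, 0, 4.2],
  ],
)

```text
time: 11.9
position: [0.623, -0.1434, 0.0253]
tool_rot: [0.13, 0.992, -0.0, 0.0]
ft_force: [-0.7, 0.7, -2.7]
grip_width: 0.0479
```

Request:
arm_command(
  targets=[
    [0, 0, 0.1, 0, 4.2],
    [0, 0, 0.2, 0, 4.2],
    [0, 0, 0.2, 0, 4.2],
  ],
)

```text
time: 12.28
position: [0.6231, -0.1443, 0.0241]
tool_rot: [0.13, 0.992, -0.0, 0.001]
ft_force: [0.3, 0.8, -2.8]
grip_width: 0.0476
```

Request:
arm_command(
  targets=[
    [0, 0, 0.2, 0, 4.2],
    [0, 0, 0.35, 0, 4.2],
    [0, 0, 0.35, 0, 4.2],
  ],
)

```text
time: 12.65
position: [0.6224, -0.144, 0.0196]
tool_rot: [0.13, 0.992, 0.0, -0.0]
ft_force: [0.3, 0.2, -2.7]
grip_width: 0.0479
```

Request:
arm_command(
  targets=[
    [0, 0, 0.1, 0, 4.2],
    [0, 0, 0.1, 0, 4.2],
  ],
)

```text
time: 12.9
position: [0.6226, -0.1441, 0.0192]
tool_rot: [0.13, 0.992, -0.0, 0.0]
ft_force: [-1.5, -0.2, 1.0]
grip_width: 0.0474
```

Contact (+1.0 N). Releasing.

Request:
arm_command(
  targets=[
    [0, 0, 0, 0, 5],
    [0, 0, 0, 0, 5.5],
    [0, 0, 0, 0, 6.3],
    [0, 0, 0, 0, 6.3],
  ],
)

```text
time: 13.4
position: [0.6227, -0.144, 0.0188]
tool_rot: [0.13, 0.992, -0.0, 0.0]
ft_force: [0.2, -0.7, -0.2]
grip_width: 0.0619
```

Request:
arm_command(
  targets=[
    [0, 0, -2, 0, 6.3],
    [0, 0, -6, 0, 6.3],
    [0, 0, -11, 0, 6.5],
    [0, 0, -16, 0, 8.5],
    [0, 0, -20, 0, 8.5],
  ],
)

```text
time: 14.02
position: [0.6231, -0.1442, 0.2229]
tool_rot: [0.13, 0.992, -0.001, 0.002]
ft_force: [0.3, -0.1, 0.6]
grip_width: 0.0777
```

Run:
```python
from red import *
w=snap("wrist",9);print(tray(w,(.623,-.143),.009,.016,174,6),sl(w,(.623,-.143),.06,.04,.05,.044))
rel(.611,.171,.25,163)
```

```text
(np.int64(1187), array([ 622.3, -143.3]), array([100.1,  99.9]), np.float64(75.0)) (np.int64(1876), array([ 621.1, -143.3]), array([47.8, 46.9]), np.float64(75.0), array([322., 179.]))
t 14.07 pos [ 0.6261 -0.1453  0.2287] yaw 75.07 q6 -1.71 grip 0.0801 F [ 1.  -0.8  2.9]  MOVE cm [ 9.57 30.17 -2.32] spin -1.535
```

View pics/wrist9.png

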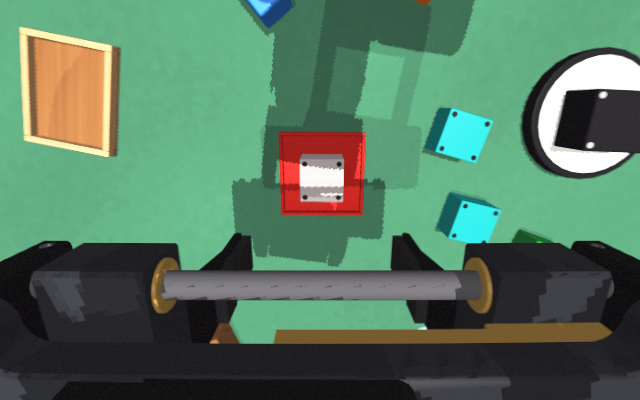

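The alu block sits centred in the red tray at (322,179), 1 mm off. The case is visible at (70,92). Next, the granite.

Request:
arm_command(
  targets=[
    [6.8, 33.3, -2, 1.606, 8.7],
    [6.8, 33.3, -2, 1.606, 8.7],
    [6.8, 33.3, -2, 1.606, 8.7],
    [6.8, 33.3, -2, 1.606, 8.7],
    [6.8, 33.3, -2, 1.606, 8.7],
  ],
)

```text
time: 14.7
position: [0.6406, 0.1578, 0.2381]
tool_rot: [0.552, 0.834, 0.0, 0.001]
ft_force: [0.9, -1.1, -0.0]
grip_width: 0.0871
```

Run:
```python
from red import *
rel(.646,.194,.25,-17)
w=load("wrist",9)
for v in(w,load("scene",0),load("side",0)):
    print(tray(v,(.463,-.395),.011,.022,5,28),tray(v,(.463,-.395),.002,.022,5,28))
```

```text
t 14.7 pos [0.6406 0.1578 0.2381] yaw 22.97 q6 -0.33 grip 0.0871 F [ 0.9 -1.1 -0. ]  MOVE cm [ 3.12  1.91 -1.19] spin 0.698
(np.int64(713), array([ 461.3, -391.4]), array([ 95.1, 118.5]), np.float64(63.8)) (np.int64(7780), array([ 461.2, -391.4]), array([ 95.1, 119.5]), np.float64(63.7))
(np.int64(164), array([ 465.5, -392.9]), array([ 99.8, 117.9]), np.float64(63.2)) (np.int64(606), array([ 465.1, -394. ]), array([102.1, 118.2]), np.float64(63.6))
(np.int64(18), array([ 460.1, -387.4]), array([ 93.8, 116.1]), np.float64(64.3)) (np.int64(480), array([ 459.4, -390.5]), array([ 99. , 119.3]), np.float64(63.2))
```

Request:
arm_command(
  targets=[
    [3, 1.5, -1, 0.7, 8.7],
    [3, 1.5, -1, 0.7, 8.7],
    [3, 1.5, -1, 0.7, 8.7],
    [3, 1.5, -1, 0.7, 8.7],
    [3, 1.5, -1, 0.7, 8.7],
  ],
)

```text
time: 15.32
position: [0.6425, 0.1895, 0.2476]
tool_rot: [0.802, 0.597, 0.0, 0.0]
ft_force: [0.5, -0.8, 0.1]
grip_width: 0.0873
```

Run:
```python
from red import *
w=snap("wrist",10)
print(sl(w,(.637,.164),.07,.061,.071,.066))
rel(.636,.164,.034,-17)
```

```text
(np.int64(3281), array([637.1, 164. ]), array([71.6, 60. ]), np.float64(73.2), array([324., 202.]))
t 15.38 pos [0.6425 0.1894 0.2474] yaw -16.65 q6 0.41 grip 0.0872 F [-0.2  0.4  0.3]  MOVE cm [-2.63  0.09 21.34] spin 0.006
```

View pics/wrist10.png

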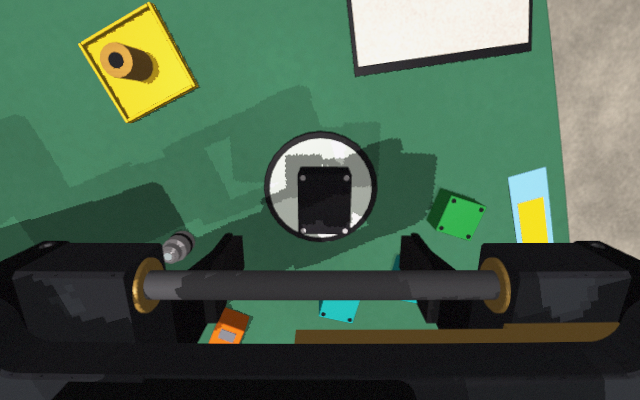

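Granite at (324,202): 71.6 x 60.0 mm, centre (637,164), its x axis along the jaws. Both trays' contents are fine. Descending.

Request:
arm_command(
  targets=[
    [-2.65, 0.15, 5, 0, 8.7],
    [-2.65, 0.15, 10, 0, 8.7],
    [-2.65, 0.15, 15, 0, 8.5],
    [-2.65, 0.15, 18.5, 0, 8.5],
    [-2.65, 0.15, 20.5, 0, 8.5],
  ],
  newtons=35,
)

```text
time: 16.0
position: [0.6354, 0.1634, 0.0397]
tool_rot: [0.802, 0.597, -0.001, -0.001]
ft_force: [0.1, 1.2, 0.2]
grip_width: 0.0851
```

Request:
arm_command(
  targets=[
    [0, 0, 0.5, 0, 8],
    [0, 0, 0.7, 0, 7],
    [0, 0, 0.7, 0, 5.4],
    [0, 0, 0.7, 0, 5.4],
    [0, 0, 0.7, 0, 5.4],
  ],
)

```text
time: 16.62
position: [0.6377, 0.1637, 0.0359]
tool_rot: [0.803, 0.596, 0.001, 0.001]
ft_force: [1.3, -0.6, 3.0]
grip_width: 0.0599
```

Run:
```python
from red import *
rel(.637,.164,.034,-17)
```

```text
t 16.62 pos [0.6377 0.1637 0.0359] yaw -16.78 q6 0.37 grip 0.0599 F [ 1.3 -0.6  3. ]  MOVE cm [ 0.01 -0.08  0.19] spin 0.004
```

Request:
arm_command(
  targets=[
    [0, 0, -1, 0, 5.4],
    [0, 0, -4, 0, 5.4],
    [0, 0, -8, 0, 5.4],
    [0, 0, -12, 0, 5.4],
    [0, 0, -15, 0, 5.4],
  ],
  newtons=45,
)

```text
time: 17.25
position: [0.6352, 0.1636, 0.1854]
tool_rot: [0.803, 0.596, -0.001, -0.001]
ft_force: [0.3, -0.6, -6.0]
grip_width: 0.0594
```

Run:
```python
from red import *
rel(.5,-.31,.2,-26.5)
```

```text
t 17.25 pos [0.6352 0.1636 0.1854] yaw -16.78 q6 0.37 grip 0.0594 F [ 0.3 -0.6 -6. ]  MOVE cm [-49.25   0.73  -1.43] spin 0.17
```

Request:
arm_command(
  targets=[
    [-4, 0, 0, 0, 5.4],
    [-9, 0, 0, 0, 5.4],
    [-14, 0.2, 0, 0, 5.4],
    [-19, 0.3, -0.5, 0, 5.4],
    [-24, 0.4, -0.5, 0, 5.4],
  ],
)

```text
time: 17.88
position: [0.5691, -0.0683, 0.1891]
tool_rot: [0.803, 0.596, -0.001, -0.001]
ft_force: [1.0, -1.0, -5.8]
grip_width: 0.0596
```

Request:
arm_command(
  targets=[
    [-5, 0.1, 0, 0.04, 5.4],
    [-10, 0.2, 0, 0.08, 5.4],
    [-15, 0.3, 0, 0.12, 5.4],
    [-20, 0.3, 0, 0.17, 5.4],
    [-24, 0.3, 0, 0.17, 5.4],
  ],
)

```text
time: 18.5
position: [0.5025, -0.2989, 0.1887]
tool_rot: [0.851, 0.525, -0.0, -0.001]
ft_force: [-0.1, 0.4, -6.0]
grip_width: 0.0596
```

Request:
arm_command(
  targets=[
    [0, 0, 0, 0, 5.4],
    [0, 0, 0, 0, 5.4],
  ],
)

```text
time: 18.75
position: [0.5033, -0.2968, 0.1887]
tool_rot: [0.851, 0.526, -0.0, -0.002]
ft_force: [0.4, 0.1, -5.8]
grip_width: 0.0595
```

Run:
```python
from red import *
rel(.479,-.4,.1,-26.5)
w=snap("wrist",11)
print(tray(w,(.463,-.395),.011,.022,5,28),tray(w,(.463,-.395),.002,.022,5,28))
```

```text
t 18.75 pos [ 0.5033 -0.2968  0.1887] yaw -26.57 q6 -0.26 grip 0.0595 F [ 0.4  0.1 -5.8]  MOVE cm [-10.33   2.48   8.84] spin -0.001
(np.int64(0), array([0., 0.]), array([0., 0.]), np.float64(0.0)) (np.int64(0), array([0., 0.]), array([0., 0.]), np.float64(0.0))
```

View pics/wrist11.png

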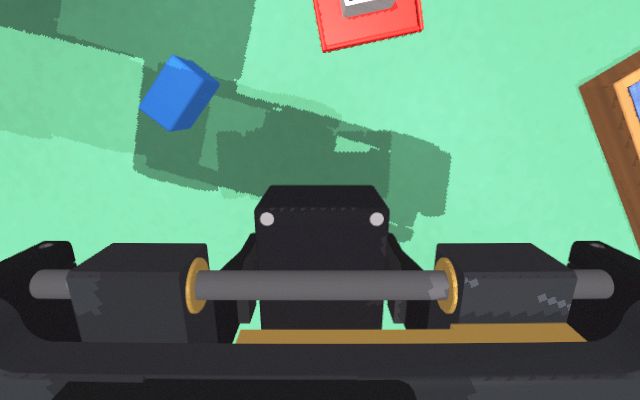

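The camera looks the other way here: foam at (178,93), case behind the gripper. I'll go past the case for a clear view of it.

Request:
arm_command(
  targets=[
    [-5, 0.1, 0, 0, 5.4],
    [-10, 0.2, 0, 0, 5.4],
    [-15, 0.3, 0, 0, 5.4],
    [-20, 0.4, 0, 0, 5.4],
    [-22.5, 0.4, 0, 0, 5.4],
  ],
)

```text
time: 19.42
position: [0.4069, -0.5022, 0.1893]
tool_rot: [0.851, 0.526, -0.0, -0.0]
ft_force: [0.7, 0.6, -5.3]
grip_width: 0.0597
```

Request:
arm_command(
  targets=[
    [0, 0, 0, 0, 5.4],
    [0, 0, 0, 0, 5.4],
  ],
)

```text
time: 19.68
position: [0.4081, -0.4989, 0.189]
tool_rot: [0.85, 0.527, 0.001, -0.001]
ft_force: [0.3, 0.4, -6.0]
grip_width: 0.0597
```

Run:
```python
from red import *
rel(.479,-.4,.1,-26.5)
w=snap("wrist",12)
print(tray(w,(.463,-.395),.011,.022,5,28),tray(w,(.463,-.395),.002,.022,5,28))
```

```text
t 19.68 pos [ 0.4081 -0.4989  0.189 ] yaw -26.46 q6 -0.6 grip 0.0597 F [ 0.3  0.4 -6. ]  MOVE cm [11.99  1.96  8.92] spin 0.001
(np.int64(188), array([ 458.5, -397.1]), array([ 90.1, 108.3]), np.float64(63.0)) (np.int64(8727), array([ 459. , -397.2]), array([ 90.4, 109.1]), np.float64(63.1))
```

View pics/wrist12.png

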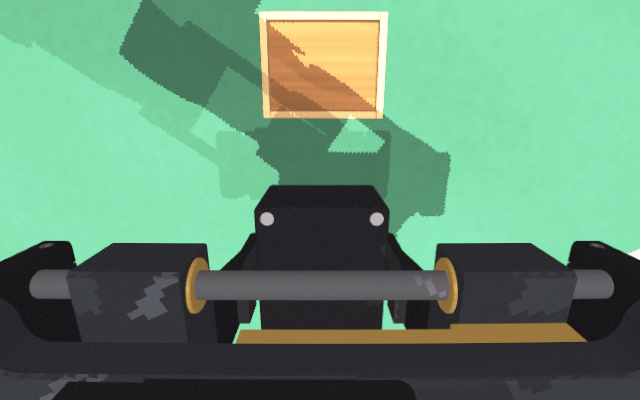

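Case is in full view, corners at about (258,12), (388,12), (383,117), (263,117). The overexposed rim fell outside my mask, so I'll use a brightness/depth slice.

Run:
```python
from red import *
w=load("wrist",12)
print(sl(w,(.463,-.395),.085,.0125,.02,.016))
h,s,v=cv2.split(w.hsv); print(w.hsv[14,320],w.hsv[60,262],w.hsv[60,386],w.hsv[115,320],w.hsv[60,220])
M=(((h<32)|(s<40))&(v>100)).astype(np.uint8); m,st,c=cc(M,(225,0,420,135)); print(st)
ys,xs=np.nonzero(m); Q=w.plane(np.c_[xs,ys],.016); print(rect(Q))
cnt=max(cv2.findContours(m,0,2)[0],key=cv2.contourArea); ap=cv2.approxPolyDP(cv2.convexHull(cnt),5,True)[:,0]
print(ap, w.plane(ap,.016).round(4))
```

```text
(np.int64(3340), array([ 460.3, -394.4]), array([ 96.4, 122.3]), np.float64(63.4), array([323.,  60.]))
[ 30  19 255] [ 20  99 251] [ 73 104 211] [ 16 115 228] [ 73 106 116]
[  259    11   129   108 13372]
(array([ 460.23669434, -394.51165771]), array([ 98.18156433, 122.26679993]), 63.36415100097656)
[[387  12]
 [381 118]
 [263 116]
 [260  11]] [[ 0.5359 -0.3783  0.016 ]
 [ 0.4916 -0.4649  0.016 ]
 [ 0.3846 -0.4093  0.016 ]
 [ 0.4291 -0.324   0.016 ]]
```

Outline 98.2 x 122.3 mm matches the case, centre (460,−394.5), x axis at −26.6°. Granite goes 20 mm along +x: target (478,−403).

Request:
arm_command(
  targets=[
    [4, 0.7, 0, 0, 5.4],
    [8, 1.4, 2, 0, 5.4],
    [11.7, 2, 4, 0, 5.4],
    [11.7, 2, 7, 0, 5.4],
    [11.7, 2, 9, 0, 5.4],
  ],
)

```text
time: 20.35
position: [0.4785, -0.4022, 0.0985]
tool_rot: [0.849, 0.528, -0.0, -0.001]
ft_force: [0.2, -0.0, -5.7]
grip_width: 0.0598
```

Request:
arm_command(
  targets=[
    [0, 0, 0, 0, 5.4],
    [0, 0, 1.5, 0, 5.4],
    [0, 0, 3, 0, 5.4],
    [0, 0, 3.5, 0, 5.4],
    [0, 0, 3.5, 0, 5.4],
  ],
)

```text
time: 20.98
position: [0.4773, -0.4052, 0.0639]
tool_rot: [0.851, 0.526, -0.0, -0.001]
ft_force: [-0.1, 0.4, -5.4]
grip_width: 0.0597
```

Run:
```python
from red import *
rel(.478,-.403,.0219,-26.6)
w=snap("wrist",13); s=snap("side",13)
```

```text
t 20.98 pos [ 0.4773 -0.4052  0.0639] yaw -26.54 q6 -0.42 grip 0.0597 F [-0.1  0.4 -5.4]  MOVE cm [ 0.22 -0.03  4.2 ] spin 0.001
```

View pics/wrist13.png

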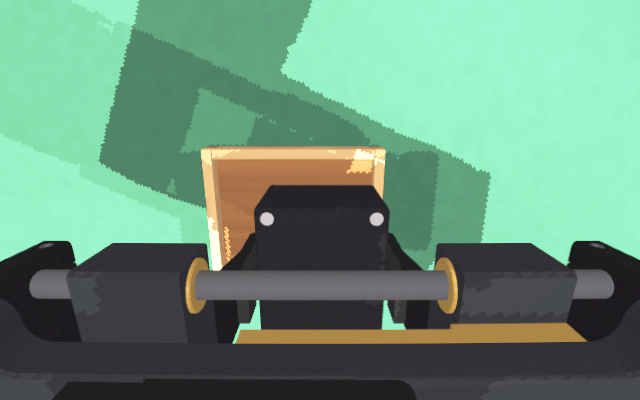

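Run:
```python
from red import *
w=load("wrist",13)
P=w.plane([[202,150],[385,148]],.016);print(P.round(4),np.linalg.norm(P[1]-P[0]))
a=np.radians(-26.6);X=np.array([np.cos(a),np.sin(a)]);Y=np.array([-X[1],X[0]])
print("centre",P[:,:2].mean(0)-.049*Y)
# granite top corners by depth
k=sl(w,(.478,-.403),.06,.08,.105,.094);print(k)
G=w.plane([[275,185],[378,185]],.0639-.0159+.046);print("granite far top edge",G.round(4),"mid-36Y",G[:,:2].mean(0)-.036*Y)
```

```text
[[ 0.4284 -0.3246  0.016 ]
 [ 0.5368 -0.3776  0.016 ]] 0.12064601091058208
centre [ 0.46069573 -0.39491805]
(np.int64(14210), array([ 478.9, -399.8]), array([66.9, 92.5]), np.float64(63.5), array([321., 257.]))
granite far top edge [[ 0.4789 -0.356   0.094 ]
 [ 0.5183 -0.3757  0.094 ]] mid-36Y [ 0.48247013 -0.39804885]
```

Run:
```python
from red import *
w=load("wrist",13)
a=np.radians(-26.6);X=np.array([np.cos(a),np.sin(a)]);Y=np.array([-X[1],X[0]])
for v,u,z in ((208,(255,388),.094),(186,(271,378),.048)):
    G=w.plane([[u[0],v],[u[1],v]],z);print(G.round(4),np.linalg.norm(G[1]-G[0]),"centre",G[:,:2].mean(0)-.036*Y)
```

```text
[[ 0.4661 -0.3611  0.094 ]
 [ 0.518  -0.3871  0.094 ]] 0.05806054558857305 centre [ 0.47593852 -0.40629568]
[[ 0.4655 -0.362   0.048 ]
 [ 0.5206 -0.3896  0.048 ]] 0.061631720958609214 centre [ 0.47692923 -0.40799779]
```

Granite is 3.6 mm low in case y, so I'll correct by +0.3 cm along tool x while lowering.

Request:
arm_command(
  targets=[
    [0.3, 0, 0.5, 0, 5.4],
    [0.3, 0, 1.5, 0, 5.4],
    [0.3, 0, 2.5, 0, 5.4],
    [0.3, 0, 3.2, 0, 5.4],
    [0.3, 0, 3.6, 0, 5.4],
  ],
)

```text
time: 21.7
position: [0.4787, -0.4024, 0.0276]
tool_rot: [0.851, 0.526, -0.0, -0.001]
ft_force: [0.2, -0.4, -5.9]
grip_width: 0.0599
```

Request:
arm_command(
  targets=[
    [0, 0, 0.2, 0, 5.4],
    [0, 0, 0.4, 0, 5.4],
    [0, 0, 0.4, 0, 5.4],
  ],
)

```text
time: 22.08
position: [0.479, -0.4027, 0.0246]
tool_rot: [0.85, 0.526, 0.0, 0.0]
ft_force: [0.7, -0.0, -5.3]
grip_width: 0.0598
```

Request:
arm_command(
  targets=[
    [0, 0, 0.15, 0, 5.4],
    [0, 0, 0.25, 0, 5.4],
    [0, 0, 0.25, 0, 5.4],
  ],
)

```text
time: 22.45
position: [0.479, -0.4027, 0.0221]
tool_rot: [0.85, 0.526, -0.0, 0.0]
ft_force: [0.1, 0.7, -4.6]
grip_width: 0.0594
```

Request:
arm_command(
  targets=[
    [0, 0, 0.15, 0, 5.4],
    [0, 0, 0.15, 0, 5.4],
  ],
)

```text
time: 22.7
position: [0.479, -0.4027, 0.022]
tool_rot: [0.85, 0.526, -0.0, 0.0]
ft_force: [-2.7, 2.8, 5.9]
grip_width: 0.0599
```

Request:
arm_command(
  targets=[
    [0, 0, -0.05, 0, 6.2],
    [0, 0, -0.05, 0, 6.8],
    [0, 0, -0.05, 0, 7.5],
    [0, 0, -0.05, 0, 7.5],
  ],
)

```text
time: 23.2
position: [0.4791, -0.4028, 0.0209]
tool_rot: [0.85, 0.526, 0.0, 0.0]
ft_force: [-0.3, -0.0, 0.6]
grip_width: 0.0741
```

Request:
arm_command(
  targets=[
    [0, 0, -2, 0, 7.5],
    [0, 0, -6, 0, 7.5],
    [0, 0, -11, 0, 8.5],
    [0, 0, -16, 0, 8.5],
    [-4, 0, -18, 0, 8.5],
  ],
)

```text
time: 23.82
position: [0.4633, -0.4379, 0.2065]
tool_rot: [0.849, 0.528, 0.001, 0.003]
ft_force: [0.6, -0.1, -0.2]
grip_width: 0.0841
```

Request:
arm_command(
  targets=[
    [-4, 0, 0, 0, 8.5],
    [-4, 0, 0, 0, 8.5],
  ],
)

```text
time: 24.08
position: [0.4422, -0.4773, 0.2031]
tool_rot: [0.851, 0.525, -0.0, 0.002]
ft_force: [0.2, 0.9, -1.0]
grip_width: 0.0851
```

Run:
```python
from red import *
w=snap("wrist",14)
g=sl(w,(.478,-.403),.06,.046,.058,.052);c=sl(w,(.463,-.395),.085,.0125,.02,.016)
print(g,c)
a=np.radians(c[3]-90 if c[2][0]<c[2][1] else c[3]);X=np.array([np.cos(a),np.sin(a)]);Y=np.array([-X[1],X[0]])
d=g[1]-c[1];print("case frame",d@X,d@Y)
rel(.4235,-.1515,.25,27)
```

```text
(np.int64(4994), array([ 477.5, -403.5]), array([70.4, 59.9]), np.float64(63.2), array([320., 101.])) (np.int64(2859), array([ 460.5, -394.2]), array([ 97.5, 122.5]), np.float64(63.5), array([301.,  97.]))
case frame 19.363523809155655 -0.7375267400320947
t 24.12 pos [ 0.4426 -0.4753  0.2024] yaw -26.66 q6 -0.53 grip 0.0848 F [-0.7  0.9  0.5]  MOVE cm [ 28.07 -16.23  -4.8 ] spin -0.937
```

View pics/wrist14.png

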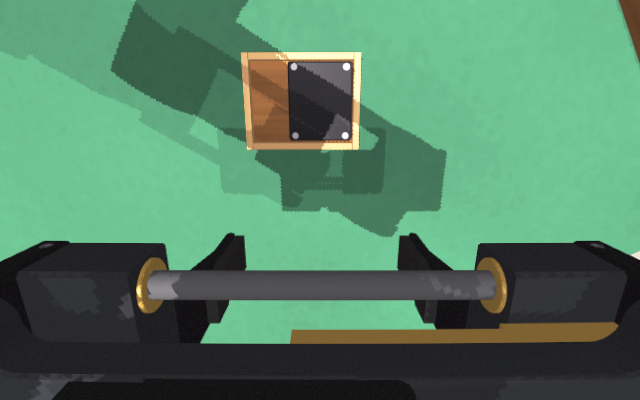

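Granite flat in the case at (320,101): case frame x +19.4, y −0.7 mm. The single gap on the left is 43 mm wide, so the foam goes at x ≈ −32. Next, the foam.

Run:
```python
from red import *
rel(.445,-.196,.21,26)
```

```text
t 24.12 pos [ 0.4426 -0.4753  0.2024] yaw -26.66 q6 -0.53 grip 0.0848 F [-0.7  0.9  0.5]  MOVE cm [ 25.06 -12.32  -0.79] spin -0.919
```

Request:
arm_command(
  targets=[
    [25, -12.3, -0.8, -0.92, 8.7],
    [25, -12.3, -0.8, -0.92, 8.7],
    [25, -12.3, -0.8, -0.92, 8.7],
    [25, -12.3, -0.8, -0.92, 8.7],
    [25, -12.3, -0.8, -0.92, 8.7],
  ],
)

```text
time: 24.75
position: [0.4435, -0.1905, 0.2093]
tool_rot: [0.525, 0.851, 0.001, -0.001]
ft_force: [0.5, -0.3, -0.7]
grip_width: 0.0869
```

Request:
arm_command(
  targets=[
    [0, 0, 0, 0, 8.7],
    [0, 0, 0, 0, 8.7],
  ],
)

```text
time: 25.0
position: [0.4454, -0.196, 0.2094]
tool_rot: [0.529, 0.849, -0.0, 0.001]
ft_force: [-0.7, 0.1, -0.9]
grip_width: 0.0873
```

Run:
```python
from red import *
w=snap("wrist",15)
print(sl(w,(.423,-.151),.055,.044,.056,.05))
rel(.423,-.151,.1,26)
```

```text
(np.int64(2158), array([ 419.8, -153.6]), array([58.9, 35.9]), np.float64(23.9), array([317., 137.]))
t 25.05 pos [ 0.4455 -0.1965  0.2093] yaw 26.08 q6 -1.1 grip 0.0867 F [0.1 0.7 0.2]  MOVE cm [ 5.09 -0.02 10.92] spin 0.001
```

View pics/wrist15.png

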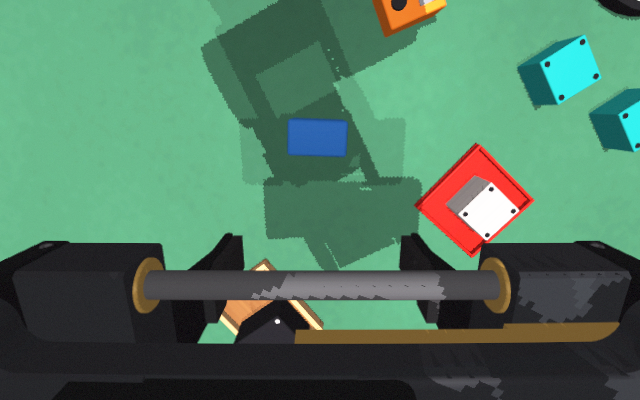

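Foam at (317,137): 58.9 x 35.9 mm, centre (420,−153.6), long side at 23.9°.

Request:
arm_command(
  targets=[
    [5, -0.4, 2, 0.038, 8.7],
    [5, -0.4, 7, 0.038, 8.7],
    [5, -0.4, 12, 0.038, 8.7],
    [5, -0.4, 17, 0.038, 8.7],
    [5, -0.4, 18.7, 0.038, 8.7],
  ],
  newtons=10,
)

```text
time: 25.68
position: [0.4183, -0.1533, 0.0191]
tool_rot: [0.546, 0.838, 0.0, -0.002]
ft_force: [0.2, 1.5, 0.4]
grip_width: 0.0874
```

Request:
arm_command(
  targets=[
    [0, 0, 0.4, 0, 8.5],
    [0, 0, 0.4, 0, 7],
    [0, 0, 0.4, 0, 5.4],
    [0, 0, 0.4, 0, 5.4],
    [0, 0, 0.4, 0, 5.4],
  ],
)

```text
time: 26.3
position: [0.4197, -0.1528, 0.0188]
tool_rot: [0.545, 0.839, -0.0, 0.001]
ft_force: [-0.1, -0.5, 5.5]
grip_width: 0.0601
```

Run:
```python
from red import *
rel(.42,-.1535,.018,24)
```

```text
t 26.3 pos [ 0.4197 -0.1528  0.0188] yaw 24.01 q6 -1.02 grip 0.0601 F [-0.1 -0.5  5.5]  MOVE cm [-0.07  0.    0.08] spin 0.0
```

Request:
arm_command(
  targets=[
    [0, 0, -1, 0, 5.4],
    [0, 0, -4, 0, 5.4],
    [0, 0, -8, 0, 5.4],
    [0, 0, -12, 0, 5.4],
    [0, 0, -12, 0, 5.4],
  ],
  newtons=12,
)

```text
time: 26.92
position: [0.4208, -0.1534, 0.141]
tool_rot: [0.544, 0.839, -0.0, 0.004]
ft_force: [0.3, -0.0, 0.3]
grip_width: 0.06
```

Run:
```python
from red import *
rel(.432,-.380,.14,63.4)
```

```text
t 26.93 pos [ 0.4208 -0.1534  0.141 ] yaw 24.02 q6 -1.02 grip 0.06 F [ 0.3 -0.   0.3]  MOVE cm [-21.15  -8.21   0.2 ] spin -0.687
```

Request:
arm_command(
  targets=[
    [-4, -1.6, 0, -0.14, 5.4],
    [-8.5, -3.3, 0, -0.28, 5.4],
    [-13, -5, 0, -0.42, 5.4],
    [-17.5, -6.8, 0, -0.56, 5.4],
    [-21.1, -8.2, 0, -0.687, 5.4],
  ],
)

```text
time: 27.55
position: [0.4295, -0.38, 0.1369]
tool_rot: [0.229, 0.973, 0.001, -0.001]
ft_force: [1.0, -0.1, -0.0]
grip_width: 0.0598
```

Request:
arm_command(
  targets=[
    [0, 0, 2, 0, 5.4],
    [0, 0, 5, 0, 5.4],
    [0, 0, 5, 0, 5.4],
    [0, 0, 5, 0, 5.4],
  ],
)

```text
time: 28.05
position: [0.4301, -0.3784, 0.0881]
tool_rot: [0.23, 0.973, 0.0, -0.0]
ft_force: [0.3, -0.2, -0.4]
grip_width: 0.0599
```

Run:
```python
from red import *
w=snap("wrist",16);s=snap("side",16)
rel(.432,-.380,.0248,63.4)
```

```text
t 28.15 pos [ 0.4306 -0.379   0.0889] yaw 63.39 q6 -2.02 grip 0.0599 F [-0.7 -0.1 -1. ]  MOVE cm [-0.16 -0.02  6.41] spin -0.0
```

View pics/wrist16.png

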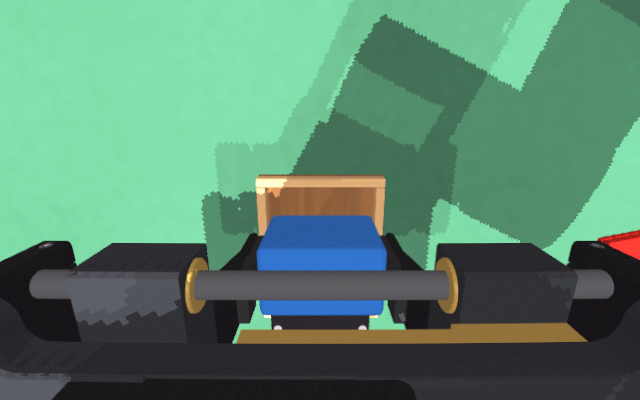

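Run:
```python
from red import *
w=load("wrist",16)
cv2.imwrite("pics/c16.png",cv2.resize(w.p[165:340,240:400],None,fx=3.4,fy=3.4)[:,:,::-1])
a=np.radians(-26.6);X=np.array([np.cos(a),np.sin(a)]);Y=np.array([-X[1],X[0]])
b=w.p[150:260,320].astype(int)
for r in (174,175,176,177,178,179,186,187,188,214,215,216,217,218,245,246,247,248,249,250): print(r,b[r-150],end=' ')
C=w.plane([[257,177],[386,177]],.016);F=w.plane([[267,216],[379,216]],.0701);T=w.plane([[258,247],[386,247]],.1201)
c=np.array([.4604,-.3944])
for n,p in(("case",C),("foam bot",F),("foam top",T)):
    q=p[:,:2]-c; print(n,(q@X*1000).round(1),(q@Y*1000).round(1))
```

```text
174 [95 97 69] 175 [123  90  61] 176 [162 122  85] 177 [172 130  91] 178 [184 140 100] 179 [207 158 109] 186 [222 171 120] 187 [174 127  86] 188 [150 102  65] 214 [139  95  60] 215 [ 96  93 118] 216 [ 51  92 154] 217 [ 41  91 159] 218 [ 41  91 160] 245 [ 42  93 164] 246 [ 38  93 163] 247 [ 43  99 172] 248 [ 44 104 184] 249 [ 50 110 194] 250 [ 50 115 203] case [-62.1 -61.9] [-47.5  49.3]
foam bot [-49.4 -49.3] [-31.7  35.3]
foam top [-51.8 -51.7] [-27.5  29.6]
```

View pics/c16.png

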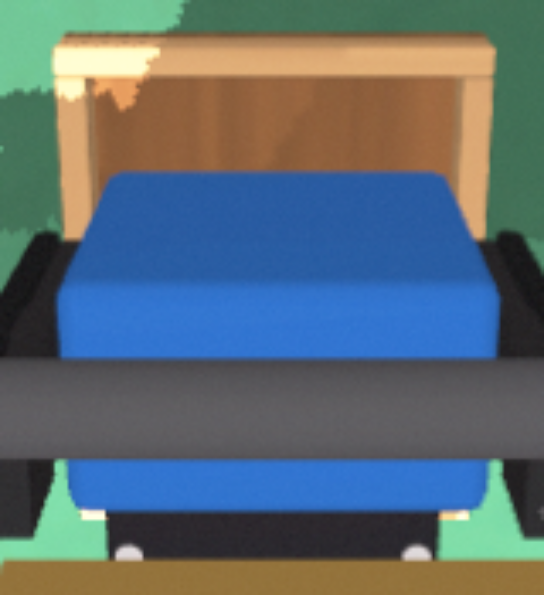

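Foam front face is at about −50 mm in case x (gap runs −54 to −10.6), and y is centred within 2 mm. Lowering.

Request:
arm_command(
  targets=[
    [0, -0.1, 1, 0, 5.4],
    [0, -0.1, 2.2, 0, 5.4],
    [0, -0.1, 3.4, 0, 5.4],
    [0, -0.1, 4.4, 0, 5.4],
    [0, -0.1, 5, 0, 5.4],
  ],
)

```text
time: 28.78
position: [0.4294, -0.3792, 0.0369]
tool_rot: [0.23, 0.973, 0.0, -0.001]
ft_force: [0.0, -0.5, -0.7]
grip_width: 0.0604
```

Request:
arm_command(
  targets=[
    [0, 0, 0.4, 0, 5.4],
    [0, 0, 0.8, 0, 5.4],
    [0, 0, 1.1, 0, 5.4],
    [0, 0, 1.1, 0, 5.4],
  ],
)

```text
time: 29.28
position: [0.4297, -0.3795, 0.0269]
tool_rot: [0.23, 0.973, 0.0, -0.0]
ft_force: [-0.3, -1.0, 0.7]
grip_width: 0.0599
```

Run:
```python
from red import *
rel(.432,-.380,.0248,63.4)
w=snap("wrist",17)
```

```text
t 29.27 pos [ 0.4297 -0.3795  0.0269] yaw 63.37 q6 -2.02 grip 0.0599 F [-0.3 -1.   0.7]  MOVE cm [-0.23  0.06  0.21] spin -0.001
```

View pics/wrist17.png

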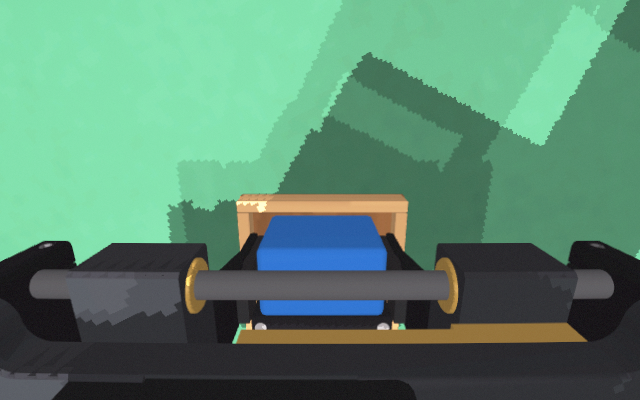

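Foam is between the front wall and the granite. Last 2 mm, with a small shift toward the granite.

Request:
arm_command(
  targets=[
    [-0.15, 0, 0.1, 0, 5.4],
    [-0.15, 0, 0.2, 0, 5.4],
    [-0.15, 0, 0.2, 0, 5.4],
    [-0.15, 0, 0.25, 0, 5.4],
  ],
)

```text
time: 29.82
position: [0.431, -0.3802, 0.0248]
tool_rot: [0.23, 0.973, 0.0, -0.0]
ft_force: [-0.9, 1.0, 5.4]
grip_width: 0.0598
```

Contact (+5.4 N) at the expected height. Releasing.

Request:
arm_command(
  targets=[
    [0, 0, -0.05, 0, 6.3],
    [0, 0, -0.05, 0, 7],
    [0, 0, -0.05, 0, 7.5],
    [0, 0, -0.05, 0, 7.5],
  ],
)

```text
time: 30.32
position: [0.431, -0.3802, 0.0249]
tool_rot: [0.23, 0.973, 0.0, -0.0]
ft_force: [0.0, 0.1, 0.8]
grip_width: 0.0739
```

Request:
arm_command(
  targets=[
    [0, 0, -1, 0, 7.5],
    [0, 0, -4, 0, 7.5],
    [0, 0, -9, 0, 8.5],
    [0, 0, -14, 0, 8.5],
    [-4, 0, -18, 0, 8.5],
  ],
)

```text
time: 30.95
position: [0.4651, -0.3968, 0.2076]
tool_rot: [0.231, 0.973, 0.0, -0.001]
ft_force: [0.9, -1.0, -0.6]
grip_width: 0.0847
```

Request:
arm_command(
  targets=[
    [-2, 0, 0, 0, 8.5],
    [-2, 0, 0, 0, 8.5],
    [-2, 0, 0, 0, 8.5],
  ],
)

```text
time: 31.32
position: [0.4833, -0.4058, 0.2042]
tool_rot: [0.23, 0.973, 0.001, -0.001]
ft_force: [-0.2, -0.3, 0.3]
grip_width: 0.0846
```

Run:
```python
from red import *
w=snap("wrist",18);a=snap("scene",18);s=snap("side",18)
for v in (w,a,s):
  try:
    g=v.hsv
    def top(c,r,lo,hi,z,f):
        q=np.mgrid[0:400,0:640];uv=np.c_[q[1].ravel(),q[0].ravel()];P=v.depthpts(uv)
        h=v.hsv[uv[:,1],uv[:,0]]
        k=(P[:,2]>lo)&(P[:,2]<hi)&(np.hypot(P[:,0]-c[0],P[:,1]-c[1])<r)&f(h)
        return k.sum(),[np.round(t,1) for t in rect(v.plane(uv[k],z))],np.percentile(P[k,2],[5,50,95]).round(4) if k.any() else None
    bl=lambda h:(h[:,0]>100)&(h[:,0]<125)&(h[:,1]>110)
    print("foam",top((.432,-.38),.06,.045,.065,.056,bl)); print("gran",top((.478,-.403),.05,.046,.058,.052,lambda h:(h[:,2]<120)&~bl(h)))
    print("case",sl(v,(.463,-.395),.085,.0125,.02,.016))
    print("bush",top((.472,.373),.03,.044,.054,.048,lambda h:h[:,0]>=0),"alu",top((.622,-.143),.05,.04,.05,.044,lambda h:h[:,0]>=0))
  except Exception as e: print(e)
rel(.43,-.38,.2,63.4)
```

```text
foam (np.int64(1880), [array([ 431.8, -380.5]), array([58.9, 34.7]), np.float64(63.3)], array([0.055 , 0.0564, 0.0577]))
gran (np.int64(3970), [array([ 476.3, -402.5]), array([71.7, 59.8]), np.float64(63.3)], array([0.0512, 0.0525, 0.0536]))
case (np.int64(2059), array([ 460.4, -394.3]), array([ 98. , 120.3]), np.float64(63.3), array([321., 145.]))
OpenCV(4.12.0) /io/opencv/modules/calib3d/src/undistort.dispatch.cpp:347: error: (-215:Assertion failed) CV_IS_MAT(_src) && CV_IS_MAT(_dst) && (_src->rows == 1 || _src->cols == 1) && (_dst->rows == 1 || _dst->cols == 1) && _src->cols + _src->rows - 1 == _dst->rows + _dst->cols - 1 && (CV_MAT_TYPE(_src->type) == CV_32FC2 || CV_MAT_TYPE(_src->type) == CV_64FC2) && (CV_MAT_TYPE(_dst->type) == CV_32FC2 || CV_MAT_TYPE(_dst->type) == CV_64FC2) in function 'cvUndistortPointsInternal'

foam (np.int64(145), [array([ 439.4, -378.9]), array([72.1, 37.6]), np.float64(60.0)], array([0.0472, 0.0573, 0.0611]))
gran (np.int64(284), [array([ 481., -402.]), array([83. , 61.2]), np.float64(61.9)], array([0.0479, 0.0541, 0.057 ]))
case (np.int64(196), array([
[... 327 characters left out ...]
t64(165), [array([ 444.3, -376.2]), array([74.6, 62.7]), np.float64(62.7)], array([0.0468, 0.0551, 0.0584]))
gran (np.int64(219), [array([ 480.3, -398.6]), array([80.3, 58. ]), np.float64(63.9)], array([0.0485, 0.0522, 0.0546]))
case (np.int64(196), array([ 461.9, -388.2]), array([105.8, 122.2]), np.float64(65.0), array([384., 146.]))
bush (np.int64(315), [array([471., 375.]), array([34.9, 36.8]), np.float64(28.2)], array([0.0458, 0.0481, 0.0501])) alu (np.int64(199), [array([ 622.1, -140.8]), array([51.4, 48.7]), np.float64(75.4)], array([0.0417, 0.0438, 0.0459]))
t 31.48 pos [ 0.4835 -0.4062  0.2042] yaw 63.35 q6 -1.98 grip 0.0849 F [-0.6 -0.6  0.1]  MOVE cm [ 5.96 -0.06  0.44] spin -0.001
```

View pics/wrist18.png

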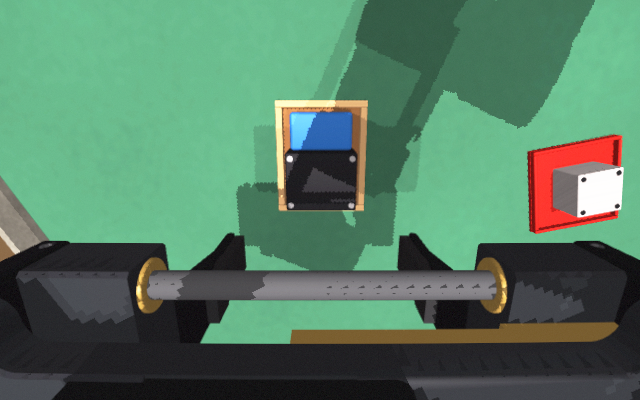

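View pics/scene18.png

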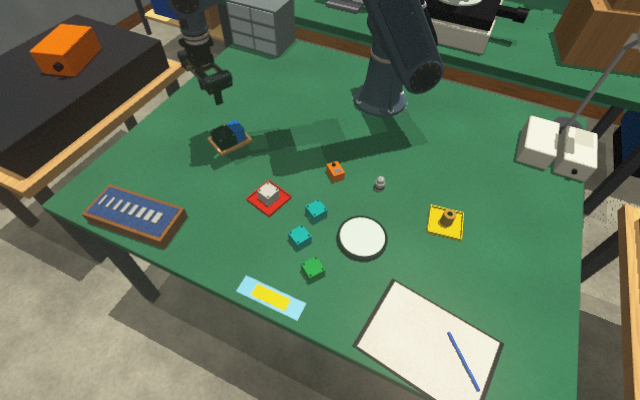

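Everything is in place: foam top at 56.4 mm, granite top at 52.5 mm (56 and 52 expected). Foam is at case x −31.7 and the stage is clear. The lens (380,183) and orange box (336,170) haven't moved, and the gripper is well clear. Handing in.

```bash
python3 -c "
from rig import robot
print(robot.hand_in(), robot.get_obs()['time'])"
```

```text
the job is handed in; nothing more can be done
the job is handed in; nothing more can be done
```

The job is done and handed in at about 31.5 s. The bush stands in the yellow tray, the alu block in the red tray, and the granite lies at one end of the case with the foam upright in the gap beside it. Each part was lowered until the wrist force showed contact, then released.

| Part | Where it ended up | Top height measured (expected) |
|---|---|---|
| Brass bush | near the middle of the yellow tray, about 2 mm off by the side camera | 47–48 mm (48) |
| Alu block | 1 mm from the red tray's centre | 44 mm (44) |
| Granite | case x +19 mm, y −1 mm when placed; about 2 mm nearer the foam in the last view, within reading error | 52.5 mm (52) |
| Foam brick | case x −32 mm, y about 0 | 56.4 mm (56) |

In the last pictures the stage is empty, the lens and orange box are at their starting pixels, and the gripper is clear of everything.

- **Camera disagreement:** the fixed cameras differed from each other by up to about 6 mm and from the wrist camera by up to about 5 mm. I placed parts mainly by the wrist camera.
- **Weak final checks:** the last foam and granite readings from the two fixed cameras were smeared, with outlines too large. Those two positions rest on the wrist view. The wrist camera could not see the bush at the end, so its final position comes from the fixed cameras alone.

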